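# Load the weight balls into the open wagon

## Task

Pick up the red-lidded tin with the fingers pinching the lid's side tab against the tin so that the loose lid stays shut, carry it over to the dark rubber pad, and stand it there with the lid still shut. Let go, slide the lid straight back from the spout by 35 to 40 mm, then pinch lid and tin together again so the lid stays back, and tip both steel balls from just above the wagon's side into its open bed. Finally stand the tin upright on the dark rubber pad again with the lid still lying on it, let go, and leave the other tins, the boxcar and the paint jar undisturbed.

Things in the scene. Friction and masses are not known exactly. Their poses are not given: they have to be found in the camera images.
- tin_center (a point): the RED-lidded tin: bare metal, 94 mm long (x), 46 wide (y), 46 tall without lid, walls 4; 0.11-0.23 kg. Point: mid-length, mid-width, 23 mm above its underside. Axes: x from spout to back, y to the side where the lid's tab hangs, z up. Upright flat sides; back face at x = +46, spout lip at x = -48
- tin_foot (a point): underside of the red-lidded tin at the middle of its foot (tin x = +24, y = 0); the foot it stands on runs from x = +2 to +46. Axes as the tin's
- tin_lip (a point): middle of the tin's spout lip, at rim height (tin x = -48, 46 mm above the underside). The front is one wall sloping 43 degrees from level, from the foot up to this lip: tipping the tin spout-down by some 60 degrees rolls the balls out over it. Axes as the tin's
- lid_center (a point): loose red lid lying on the tin: plate 99 x 46 x 4 mm, 50 g. Point: mid-plate, 25 mm above the tin's centre when shut; axes as the tin's. A lip behind the tin's back keeps it from sliding towards the spout; it slides easily the other way (tin +x), guided by its tab and a rib inside, to a stop at about 42 mm; sideways play: y = -1 to +3.5 mm
- lid_bar (a point): middle of the black grip bar on top of the red lid: 30 mm long (y), 10 thick (x), 14 tall, rising from the plate 7 mm below this point to 7 mm above it; 10 mm nearer the spout than the lid's middle. Axes as the tin's
- lid_tab (a point): middle of the outer face of the lid's thumb tab: flat, 62 mm (x) by 28 mm (z), 3 thick, hanging outside the tin's +y side wall, 1.2 mm off it; 12 mm below the lid's point. Fingers closing along y here (about 50 mm over tin and tab) squeeze tab against tin and hold lid and tin as one, lid shut or slid back
- ball1_center (a point): centre of loose steel ball 1 of 2, 16 mm diameter, 17 g; at the start it lies hidden inside the red-lidded tin; it rolls freely
- ball2_center (a point): centre of loose steel ball 2 of 2, 16 mm diameter, 17 g; at the start it lies hidden inside the red-lidded tin; it rolls freely
- wagon: open-topped grey model wagon fixed on a piece of track. Origin at bench height under the wagon's middle; y along the wagon and track, x across, z up. Outside 64 mm wide, 210 mm long; walls 4 mm, rims 42 mm above the bench; wooden bed floor inside 22 mm above the bench, 56 x 202 mm. The track runs on to y = +-160 mm, 10 mm high, 75 mm wide
- pad: dark rubber pad fixed on the bench, 140 mm (x) by 130 mm (y), 3 mm thick; origin at the middle of its underside
- blue_tin_center (a point): look-alike tin with a BLUE lid (lid fixed), same sizes and axes as the red-lidded one, knob top 64 mm above the bench; point half-way up the tin. Bystander
- green_tin_center (a point): look-alike tin with a GREEN lid (lid fixed), as the blue one. Bystander
- trestle: raised dark-wood deck on six legs, fixed between the tins and the wagon: 320 mm long (x), 70 mm wide (y), deck top 110 mm above the bench; origin at bench height under its middle
- boxcar_center (a point): orange model boxcar standing loose on the raised deck: 154 x 46 x 56 mm, point at its middle; its roof is about 166 mm above the bench. Bystander
- jar_center (a point): amber paint jar with white cap, 40 mm diameter, 60 mm tall, standing near the pad; point half-way up. Bystander
Not all that is in view belongs to the job. There is more than one size of the part that bears lid_center; the job needs the smallest.

How it is judged:
By the outcome, as a careful person would: the job done as asked, in the order asked, and still so for the second after the job is handed in, with the robot touching nothing.
It also fails if it takes over 72 s, if anything falls off the work surface, if the arm or the gripper's body presses on something with over 40 N, if the wrist force passes 120 N, or if a joint passes its speed limit or range.

## Robot

A 6-joint arm with a two-finger parallel gripper is mounted at the origin on the work surface. World frame = base frame: x ahead of the robot, y to its left, z up, the work surface at z = 0. Lengths are in m, angles in rad, forces in N, time in s.
With the tool pointing down it reaches from about 0.3 to 0.875 m from the base axis. Payload 6.4 kg.
Tool frame: the origin (TCP) lies midway between the tips of the shut fingers; the grasp point (between the pads) lies 19 mm behind it; z points along the fingers, y is the direction in which the jaws open and shut (so a half turn about z gives the same grasp; the last joint's range is limited). The gripper opens to 88 mm and grips with 3 to 60 N. Pads are 18 mm wide; open, the fingers measure 123 mm over their backs; the gripper's body (75 mm by 187 mm) begins 45 mm behind the grasp point.
Start: joints at [0.935, 0.181, 1.607, -0, 1.354, -0.206], TCP at [0.24, 0.523, 0.239] pointing down, gripper open.
Joint ranges: [-2.99, 2.99], [-0.89, 2.07], [0.3, 2.58], [-1.14, 4.28], [0, 2.63], [-3.12, 3.12]. Speed limits (rad/s): [2.57, 2.57, 3.01, 3.14, 3.14, 3.14].

## Interface

Orientations are given as a 3x3 rotation matrix whose columns are the frame's x, y, z axes.
In Python, from bench import * gives the robot as it stands.
- The arm moves only by the tool step_arm, never from a script. Its arguments are lists of equal length, an entry for each row: "jaw": the opening, from -1 (shut) to 1 (fully open); "slide": the shift along the tool's x, y, z in mm, a list of three; "yaw": the turn about the tool's z in degrees. A call has 1 to 5 rows; each row is the pose to reach, as a shift and turn from the pose measured when the call began, along the tool's axes at that moment; what a row does not reach only later rows make up. A row lasts 1/12 s, in which the tool goes at most 41.7 mm and 7.16 degrees, less where a joint would pass 70% of its speed; a pose out of reach is approached as far as the arm can. A call with a gripper value outside its range is refused whole. The fingers move at their own pace and stop on an object; "newtons" is the grip in N (left out, the last holds). Time passes only in rows, so rows that repeat a pose let the fingers close. It gives the time, the measured TCP pose, the force and the opening at its end, in the units of the state.
- read_state(): the state, without advancing time (a new reading comes with each control period).
- capture(name): name is "scene" or "top"; returns the picture (420x560x3 uint8, red, green, blue); there is no depth.
- camera_model(name): a dict with "fx", "fy", "cx", "cy" (pixels), "distortion" ([k1, k2, p1, p2, k3] as OpenCV has them; the pictures are not rectified), "T" (4x4, takes a point from camera to world coordinates). Camera axes: x right, y up, looking along -z (the intrinsics and any distortion apply to the point x, -y, -z); pixel columns grow to the right and rows downward; lengths in m; the calibration is good to about 2 mm. A picture is of the moment at which its call begins. camera_model takes no time and is no camera call.
- sign_off(): hands the job in, once; it reports no verdict.
Trained networks look in the newest picture that a camera, given by its name, has taken for a name from the list of things; names that differ only in an ending like _2 or _b are one class to them, and where a whole thing is asked for, a point or a joint stands for the part that bears it (a point fixed in the world has none). Each returns a list of dicts, best first, with "score" (0 to 1); they miss things now and then, are a little off and sometimes report something else, mostly with a low value. They report only what shows in the picture. A call takes as long as a camera call. They do not tell look-alikes from the thing itself.
- boxes_of(camera, name): "bbox" ([left, top, width, height] in pixels, round what is visible of it).
- silhouettes(camera, name): "pixels" (420x560 bool, what is visible of it) and "bbox" ([left, top, width, height] in pixels, round what is visible of it).
The state is a dict: "clock": time; "qpos": joint angles; "qvel": joint speeds; "tau": joint torques, N m; "position": TCP position; "tool_rot": TCP orientation; "contact_force": force on the tool from outside, world axes, zero at the start; "moment": the same for the moment, N m; "opening": finger opening in m.
Only numpy, scipy, OpenCV 4.12 (cv2) and the standard library are available. Lean on these libraries where they do the work, as an engineer would, in place of code of your own. Each camera call takes 0.05 s, during which the arm holds its last target.

## Working session

There is one attempt and no reset: what is moved stays moved. The work goes in short steps, Python scripts to look and compute and a tool call to move; the robot and the scene stay as the last step left them, time stands still between calls to the robot, and variables do not carry over. Pictures are saved under pics/ and viewed, and the job is handed in when it is done.

Besides the shell and the picture viewer there is one more tool, called after "Request:" as name(argument=value, ...), one argument or row to a line, values as JSON. step_arm: Moves the arm, as the interface text tells. Its arguments: {"type":"object","properties":{"jaw":{"type":"array"},"slide":{"type":"array"},"yaw":{"type":"array"},"newtons":{"type":"number"}},"required":["jaw","slide","yaw"]}

```bash
ls; mkdir -p pics; python3 - <<'E'
from bench import *
import cv2
for n in("scene","top"):
    im=capture(n); cv2.imwrite(f"pics/{n}0.png",im[:,:,::-1]); print(n,camera_model(n))
print(read_state())
E
```

```text
pics
scene {'fx': 469.8883661805683, 'fy': 469.8883661805683, 'cx': 286.61899181609124, 'cy': 199.59593677751715, 'distortion': array([-0.01792342,  0.        ,  0.        ,  0.        ,  0.        ]), 'T': array([[ 0.53684384, -0.47130918,  0.69976163,  1.30108664],
       [ 0.84353501,  0.28438472, -0.45560292, -0.53039763],
       [ 0.01572832,  0.83486106,  0.55023598,  0.76376269],
       [ 0.        ,  0.        ,  0.        ,  1.        ]])}
top {'fx': 380.76662029899103, 'fy': 380.76662029899103, 'cx': 285.1397977971484, 'cy': 208.83633502121756, 'distortion': array([-0.03889102,  0.        ,  0.        ,  0.        ,  0.        ]), 'T': array([[ 0.01522071,  0.99496439, -0.09906662,  0.36143417],
       [-0.99980421,  0.01389169, -0.01409148, -0.01412518],
       [-0.01264431,  0.0992617 ,  0.99498102,  1.08719732],
       [ 0.        ,  0.        ,  0.        ,  1.        ]])}
{'clock': 0.1, 'qpos': array([ 9.34670497e-01,  1.81435659e-01,  1.60785023e+00,  1.16727855e-05,
        1.35379677e+00, -2.06326044e-01]), 'qvel': array([-0.00128401, -0.00203423, -0.00088338, -0.00150761,  0.00013415,
       -0.00219529]), 'tau': array([ 1.13812253e-03, -4.34823596e+01, -3.42697906e+01,  7.03480141e-02,
        3.40288540e-02, -1.62827303e-05]), 'position': array([0.23931606, 0.5223343 , 0.23794564]), 'tool_rot': array([[-9.09048003e-01,  4.16690447e-01, -8.94353928e-04],
       [ 4.16691287e-01,  9.09047277e-01, -1.19178914e-03],
       [ 3.16402851e-04, -1.45606303e-03, -9.99998890e-01]]), 'contact_force': array([-0.99858148,  0.9293034 , -0.20139389]), 'moment': array([-0.00118143,  0.04349941,  0.01403432]), 'opening': 0.0882607249814798}
```

View pics/scene0.png

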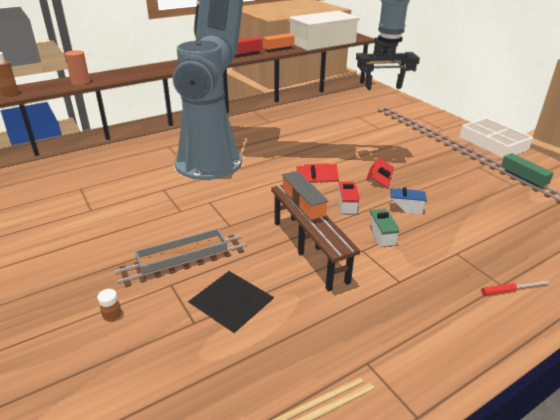

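View pics/top0.png

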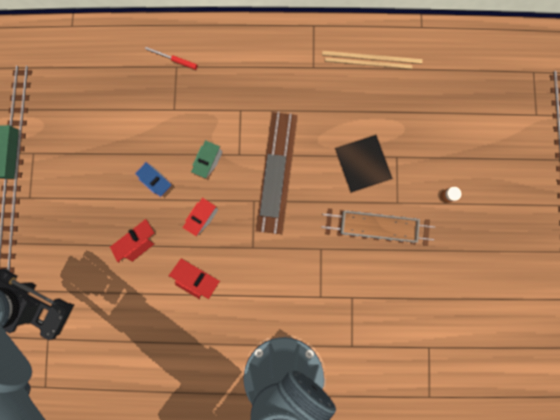

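The scene shows three red candidates. In the top view they are at (200,217) and at (133,240) and (194,279), where the last two look larger. The blue tin is at (154,179), the green at (207,159), the pad at (363,163), the wagon at (380,227) and the jar at (453,194). By the description, the target is the smallest, at (200,217). I'll check it in a close crop.

```bash
cat > h.py <<'E'
from bench import *
import numpy as np, cv2
from scipy.optimize import least_squares
def KD(n):
    m=camera_model(n); return np.array([[m['fx'],0,m['cx']],[0,m['fy'],m['cy']],[0,0,1]]),np.array(m['distortion']),m['T']
def proj(n,P):
    K,d,T=KD(n); P=np.atleast_2d(P).astype(float)
    W=np.linalg.inv(T); c=P@W[:3,:3].T+W[:3,3]; c=c*[1,-1,-1]
    return cv2.projectPoints(c,np.zeros(3),np.zeros(3),K,d)[0].reshape(-1,2)
def back(n,px,z):
    K,d,T=KD(n); u=cv2.undistortPoints(np.array(px,float).reshape(-1,1,2),K,d).reshape(-1,2)
    r=np.c_[u[:,0],-u[:,1],-np.ones(len(u))]@T[:3,:3].T
    return T[:3,3]+r*((z-T[2,3])/r[:,2])[:,None]
def crop(n,x0,y0,w,h,s,f,im=None,draw=None):
    im=capture(n) if im is None else im
    c=cv2.resize(im[y0:y0+h,x0:x0+w,::-1],None,fx=s,fy=s,interpolation=cv2.INTER_CUBIC)
    if draw is not None:
        for p,col in draw:
            q=((np.array(p)+.5-[x0,y0])*s).astype(int); cv2.polylines(c,[q],True,col,1,cv2.LINE_AA)
    cv2.imwrite(f,c)
E
python3 - <<'E'
from h import *
a=capture("top");b=capture("scene")
crop("top",100,130,150,180,5,"pics/c1.png",a[:,:]) if 0 else None
c1=cv2.resize(a[195:305,105:235,::-1],None,fx=3,fy=3,interpolation=2)
c2=cv2.resize(b[150:260,290:430,::-1],None,fx=3,fy=3,interpolation=2)
H=np.zeros((330,800,3),np.uint8);H[:,:390]=c1;H[:,390:800]=c2[:,:410];cv2.imwrite("pics/c1.png",H)
for n in("scene","top"):
  for k in("lid_center","pad","wagon","jar_center","tin_center","trestle","lid_bar"):
    print(n,k,[(np.round(x['bbox'],1).tolist(),round(x['score'],2)) for x in boxes_of(n,k)])
E
```

```text
scene lid_center [([297.4, 161.9, 39.7, 19.1], 0.96), ([340.2, 178.2, 16.8, 24.4], 0.93), ([365.7, 158.6, 29.0, 29.6], 0.75)]
scene pad [([189.1, 270.9, 88.1, 60.7], 0.97), ([338.4, 178.4, 17.1, 24.3], 0.66)]
scene wagon [([116.3, 229.7, 127.6, 60.2], 0.87)]
scene jar_center [([96.8, 289.4, 23.3, 34.3], 0.86)]
scene tin_center [([339.1, 196.1, 19.2, 18.7], 0.63), ([337.9, 175.3, 18.3, 29.0], 0.59), ([367.7, 209.1, 36.5, 36.5], 0.56)]
scene trestle [([270.4, 185.5, 89.2, 106.0], 0.98), ([338.7, 181.9, 20.5, 21.4], 0.4)]
scene lid_bar [([369.6, 156.4, 22.9, 30.7], 0.83), ([294.4, 160.1, 42.6, 26.0], 0.82), ([335.9, 181.2, 24.6, 19.8], 0.8), ([191.1, 268.7, 83.2, 64.5], 0.28)]
top lid_center [([169.1, 261.4, 50.6, 37.1], 0.72), ([183.9, 197.9, 31.1, 38.0], 0.67), ([109.0, 218.0, 46.2, 46.9], 0.64)]
top pad [([337.8, 137.0, 51.1, 53.8], 0.75), ([189.5, 144.6, 33.9, 31.5], 0.35)]
top wagon [([324.3, 209.1, 101.2, 37.2], 0.97), ([202.9, 208.3, 17.5, 18.1], 0.73)]
top jar_center [([442.2, 187.6, 16.1, 13.0], 0.73)]
top tin_center []
top trestle [([256.3, 112.2, 37.3, 120.8], 0.98)]
top lid_bar [([183.0, 200.1, 33.3, 36.2], 0.72), ([165.0, 259.7, 56.2, 41.0], 0.71), ([112.0, 222.0, 40.1, 39.6], 0.69), ([442.2, 189.0, 18.5, 12.5], 0.35)]
```

View pics/c1.png

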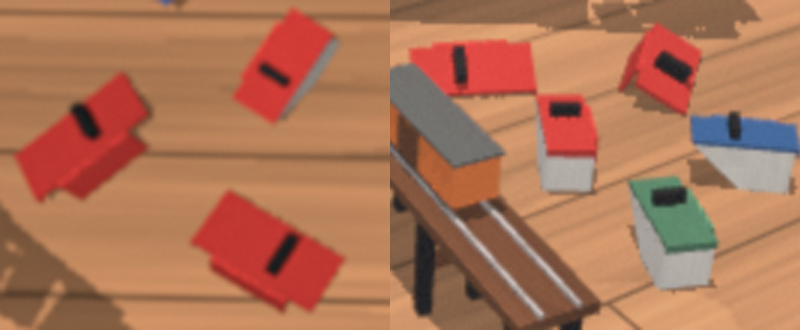

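The close crop shows the small lid at (200,217), sitting on a bare-metal tin. The other two reds are larger lids lying loose on the bench. Its bar sits nearer the lower-left end, so the spout points lower-left. Next I'll fit the poses.

```bash
cat > fit.py <<'E'
from h import *
def box(x0,x1,y0,y1,z0,z1): return np.array([[x,y,z] for x in(x0,x1) for y in(y0,y1) for z in(z0,z1)])*1e-3
def place(P,x,y,yaw,z=0):
    c,s=np.cos(yaw),np.sin(yaw); return P@np.array([[c,-s,0],[s,c,0],[0,0,1]]).T+[x,y,z]
def redmask(im,win):
    h=cv2.cvtColor(im,cv2.COLOR_RGB2HSV); m=((h[...,0]<5)|(h[...,0]>172))&(h[...,1]>150)&(h[...,2]>60)
    o=np.zeros_like(m); x0,y0,x1,y1=win; o[y0:y1,x0:x1]=m[y0:y1,x0:x1]; return o.astype(np.uint8)
def render(n,parts,S=8):
    im=np.zeros((420*1,560),np.float32)
    big=None
    pts=[proj(n,p) for p in parts]
    a=np.vstack(pts); x0,y0=np.floor(a.min(0)-2).astype(int); x1,y1=np.ceil(a.max(0)+3).astype(int)
    b=np.zeros(((y1-y0)*S,(x1-x0)*S),np.uint8)
    for p in pts: cv2.fillConvexPoly(b,cv2.convexHull(np.round((p+.5-[x0,y0])*S).astype(np.int32)),255)
    im[y0:y1,x0:x1]=cv2.resize(b,(x1-x0,y1-y0),interpolation=cv2.INTER_AREA)/255.; return im
E
python3 - <<'E'
from fit import *
from scipy.optimize import minimize
ims={n:capture(n) for n in("top","scene")}
wins={"top":(180,190,220,240),"scene":(333,172,362,205)}
M={}
for n in ims:
    m=redmask(ims[n],wins[n]); m=cv2.morphologyEx(m,cv2.MORPH_CLOSE,np.ones((9,9))); M[n]=m.astype(float); print(n,m.sum())
# shut lid: plate in tin frame x -49.5..49.5 (+offset), z 46..50; bar
parts=[box(-49.5,49.5,-23,23,46,50),box(-15,-5,-15,15,50,64)]
def f(p,ns=("top","scene")):
    return sum(np.abs(render(n,[place(q,p[0],p[1],p[2]) for q in parts])-M[n]).sum() for n in ns)
c=back("top",[[200,217]],.05)[0]; print(c)
for ns in(("top",),("scene",),("top","scene")):
    r=minimize(f,[c[0],c[1],-.55],args=(ns,),method="Nelder-Mead",options=dict(initial_simplex=[[c[0],c[1],-.55],[c[0]+.006,c[1],-.55],[c[0],c[1]+.006,-.55],[c[0],c[1],-.4]]))
    print(ns,r.x.round(4),np.degrees(r.x[2]).round(1),r.fun)
x=r.x
def outl(n): return [(cv2.convexHull(proj(n,place(q,*x)).astype(np.float32)).reshape(-1,2),(0,255,255)) for q in parts+[box(2,46,-23,23,0,1)]]
a=ims["top"];b=ims["scene"]
crop("top",175,185,50,60,8,"pics/f1.png",a,outl("top")); crop("scene",325,165,45,60,8,"pics/f2.png",b,outl("scene"))
cv2.imwrite("pics/f.png",np.hstack([cv2.imread("pics/f1.png"),cv2.imread("pics/f2.png")]))
# pad & jar & wagon & trestle
d=ims["top"]; g=cv2.cvtColor(d,cv2.COLOR_RGB2GRAY)[130:200,330:400]
m=(g<60).astype(np.uint8); k=max(cv2.findContours(m,0,1)[0],key=cv2.contourArea).reshape(-1,2)+[330,130]
rc=cv2.minAreaRect(k.astype(np.float32)); print(rc)
bp=cv2.boxPoints(rc); W=back("top",bp,.003); print("pad",W.round(3).tolist(),W.mean(0).round(4))
E
```

```text
top 603
scene 376
[0.43892278 0.23393034 0.05      ]
('top',) [ 0.4417  0.2391 -0.5443] -31.2 47.46274526230991
('scene',) [ 0.4454  0.2381 -0.5492] -31.5 68.09803904220462
('top', 'scene') [ 0.4426  0.2388 -0.5519] -31.6 130.32156866788864
((363.17193603515625, 163.08143615722656), (45.338138580322266, 42.6474494934082), 70.34617614746094)
pad [[0.647, -0.142, 0.003], [0.691, -0.26, 0.003], [0.565, -0.302, 0.003], [0.522, -0.186, 0.003]] [ 0.6061 -0.2227  0.003 ]
```

View pics/f.png

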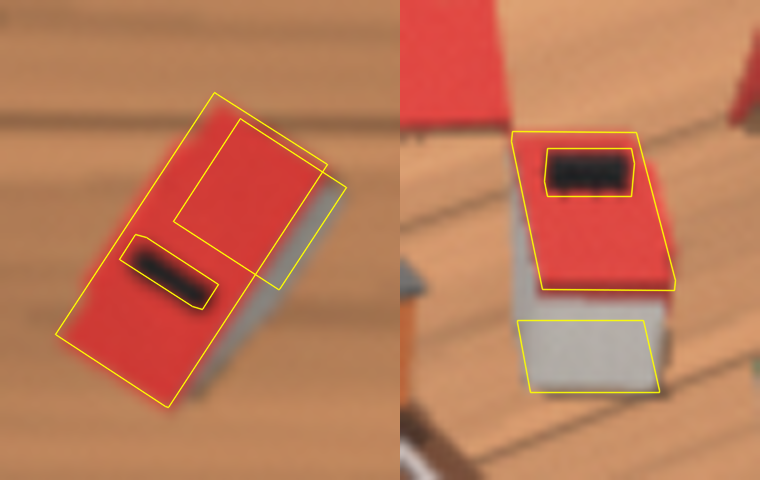

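Top and scene fits agree to within about 3 mm: the tin is at (0.443, 0.2385) with yaw −31.5°. Next, the wagon and trestle.

```bash
python3 - <<'E'
from fit import *
from scipy.optimize import minimize
a=capture("top");b=capture("scene")
c1=cv2.resize(a[105:250,250:470,::-1],None,fx=3.6,fy=3.6,interpolation=2); cv2.imwrite("pics/w1.png",c1)
for n in("top","scene"):
  r=silhouettes(n,"wagon")[0]; print(n,r['bbox'],r['score'],cv2.minAreaRect(np.argwhere(r['pixels'])[:,::-1].astype(np.float32)))
  np.save(f"w_{n}.npy",r['pixels'])
  r=silhouettes(n,"trestle")[0]; np.save(f"t_{n}.npy",r['pixels'])
  r=silhouettes(n,"jar_center")[0]; np.save(f"j_{n}.npy",r['pixels'])
def fit(f,p0,s):
    s0=[p0]+[np.array(p0)+np.eye(len(p0))[i]*s[i] for i in range(len(p0))]
    return minimize(f,p0,method="Nelder-Mead",options=dict(initial_simplex=s0))
def run(key,parts,p0):
  for ns in(("top",),("scene",),("top","scene")):
    M={n:np.load(f"{key}_{n}.npy").astype(float) for n in ns}
    f=lambda p:sum(np.abs(render(n,[place(q,*p) for q in parts])-M[n]).sum() for n in ns)
    r=fit(f,p0,[.01,.01,.1]); print(key,ns,r.x.round(4),np.degrees(r.x[2]).round(1),round(r.fun),[round(M[n].sum()) for n in ns])
  return r.x
c=back("top",[[380,227]],.04)[0]
run("w",[box(-32,32,-105,105,10,42),box(-37.5,37.5,-160,160,0,10)],[c[0],c[1],-.05])
c=back("top",[[275,173]],.11)[0]
run("t",[box(-160,160,-35,35,95,110)],[c[0],c[1],-.1])
c=back("top",[[452,194]],.05)[0]
run("j",[box(-18,18,-18,18,0,60)],[c[0],c[1],-.1])
E
```

```text
top [322.0, 207.1, 110.1, 39.4] 0.89 ((378.20098876953125, 226.39190673828125), (107.78446197509766, 26.530807495117188), 6.546289920806885)
scene [119.5, 228.5, 122.3, 56.1] 0.63 ((177.87156677246094, 254.2385711669922), (31.79983139038086, 126.24150085449219), 73.3007583618164)
w ('top',) [ 0.4237 -0.255  -0.1067] -6.1 734 [2299]
w ('scene',) [ 0.421  -0.2587 -0.0885] -5.1 1083 [2728]
w ('top', 'scene') [ 0.4224 -0.2588 -0.0927] -5.3 1837 [2299, 2728]
t ('top',) [ 0.5554  0.0232 -0.1133] -6.5 1247 [2148]
t ('scene',) [0.5579 0.0101 0.0158] 0.9 1555 [3060]
t ('top', 'scene') [ 0.556   0.0232 -0.1085] -6.2 2938 [2148, 3060]
j ('top',) [ 0.5138 -0.459   0.2677] 15.3 68 [229]
j ('scene',) [ 0.5167 -0.4596 -0.0757] -4.3 85 [561]
j ('top', 'scene') [ 0.5157 -0.4596 -0.0563] -3.2 178 [229, 561]
```

View pics/w1.png

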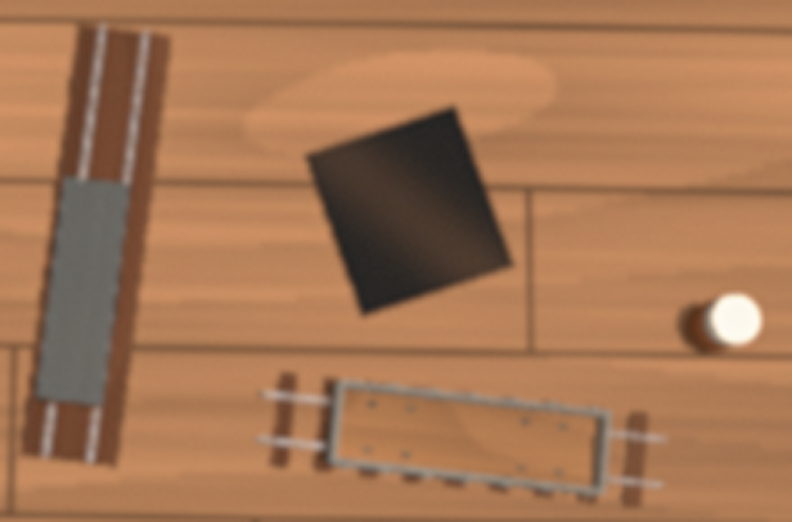

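```bash
python3 - <<'E'
from h import *
def q(pts,z): return back("top",np.array(pts)/3.6+[250-.36,105-.36],z)
for k,p,z in(("wagon",[(332,380),(608,410),(600,495),(330,468)],.042),("deck",[(80,25),(170,35),(118,465),(25,455)],.11),("boxroof",[(62,178),(130,185),(103,405),(36,400)],.166),("jar",[(736,320)],.06),("pad",[(307,156),(455,107),(512,265),(363,315)],.003)):
    w=q(p,z); print(k,w.round(4)[:,:2].tolist(),w.mean(0).round(4))
E
```

```text
wagon [[0.4639, -0.1556], [0.4438, -0.3669], [0.3789, -0.3597], [0.3967, -0.1542]] [ 0.4208 -0.2591  0.042 ]
deck [[0.7177, 0.0389], [0.7108, -0.0275], [0.3943, 0.0057], [0.4004, 0.0722]] [0.5558 0.0223 0.11  ]
boxroof [[0.5885, 0.0461], [0.5841, -0.0006], [0.4327, 0.0153], [0.4354, 0.0606]] [0.5102 0.0304 0.166 ]
jar [[0.5121, -0.4599]] [ 0.5121 -0.4599  0.06  ]
pad [[0.6493, -0.1408], [0.6917, -0.2609], [0.5623, -0.3052], [0.5202, -0.1856]] [ 0.6059 -0.2231  0.003 ]
```

```bash
python3 - <<'E'
from h import *
b=capture("scene"); crop("scene",345,20,85,75,8,"pics/g.png",b)
E
```

```text
(no output)
```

View pics/g.png

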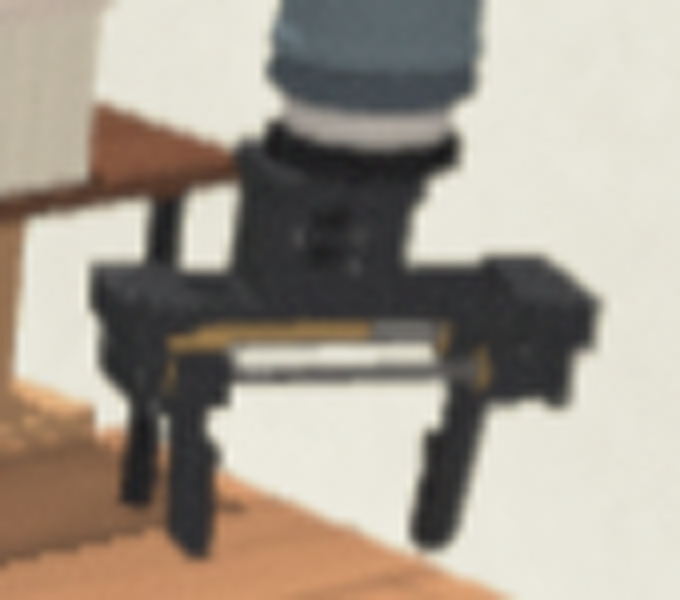

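Request:
step_arm(
  jaw=[1],
  slide=[
    [0,0,0],
  ],
  yaw=[3],
)

```text
clock: 1.53
position: [0.2396, 0.5227, 0.2387]
tool_rot: [[-0.886, 0.464, -0.0], [0.464, 0.886, -0.0], [0.0, -0.0, -1.0]]
contact_force: [0.5, 0.5, -0.7]
opening: 0.0878
```

```bash
cat > go.py <<'E'
import sys,numpy as np
from bench import read_state
# go.py x y z toolyangle(deg)
s=read_state(); R=s['tool_rot']; p=s['position']
t=np.array([float(v) for v in sys.argv[1:4]])
d=R.T@(t-p)*1000
a=np.degrees(np.arctan2(R[1,1],R[0,1])); dy=0
if len(sys.argv)>4: dy=(a-float(sys.argv[4])+90)%180-90
tilt=np.degrees([np.arcsin(R[0,2]),np.arcsin(R[1,2])])
print("slide",d.round(1).tolist(),"yaw",round(dy,1),"| rows",round(np.linalg.norm(d)/41.7,1),round(abs(dy)/7.16,1),"clock",round(s['clock'],2),"pos",p.round(4).tolist(),"ang",round(a,1),"tilt",tilt.round(2).tolist(),"F",np.round(s['contact_force'],1).tolist(),"open",round(s['opening']*1e3,1),"q6",round(s['qpos'][5],2))
E
python3 go.py .4455 .237 .12 58.5
```

```text
slide [-314.9, -157.7, 118.7] yaw 3.9 | rows 8.9 0.5 clock 1.53 pos [0.2396, 0.5227, 0.2387] ang 62.4 tilt [-0.0, -0.0] F [0.5, 0.5, -0.7] open 87.8 q6 -0.15
```

Request:
step_arm(
  jaw=[1,1,1,1,1],
  slide=[
    [-36,-18,10],
    [-72,-36,20],
    [-108,-54,30],
    [-144,-72,40],
    [-180,-90,50],
  ],
  yaw=[4,4,4,4,4],
)

```text
clock: 1.95
position: [0.358, 0.3581, 0.1885]
tool_rot: [[-0.852, 0.523, 0.001], [0.523, 0.852, 0.0], [-0.0, 0.001, -1.0]]
contact_force: [1.0, -0.0, -0.8]
opening: 0.0876
```

```bash
python3 go.py .4455 .237 .12 58.5
```

```text
slide [-137.9, -57.4, 68.5] yaw -0.1 | rows 3.9 0.0 clock 1.95 pos [0.358, 0.3581, 0.1885] ang 58.4 tilt [0.04, 0.02] F [1.0, -0.0, -0.8] open 87.6 q6 -0.47
```

Request:
step_arm(
  jaw=[1,1,1,1,1],
  slide=[
    [-34,-14,17],
    [-69,-29,34],
    [-103,-43,51],
    [-138,-57,68],
    [-138,-57,68],
  ],
  yaw=[0,0,0,0,0],
)

```text
clock: 2.37
position: [0.4476, 0.2322, 0.1179]
tool_rot: [[-0.849, 0.528, -0.002], [0.528, 0.849, -0.002], [0.0, -0.003, -1.0]]
contact_force: [-0.2, -0.9, -0.6]
opening: 0.0877
```

```bash
python3 go.py .4455 .237 .014 58.5
python3 - <<'E'
from h import *
import cv2
a=capture("top");b=capture("scene")
H=np.zeros((400,800,3),np.uint8)
H[:,:400]=cv2.resize(a[170:270,150:250,::-1],(400,400),interpolation=2);H[:,400:]=cv2.resize(b[130:230,300:400,::-1],(400,400),interpolation=2);cv2.imwrite("pics/a1.png",H)
E
```

```text
slide [4.3, 3.3, 103.9] yaw -0.4 | rows 2.5 0.1 clock 2.37 pos [0.4476, 0.2322, 0.1179] ang 58.1 tilt [-0.1, -0.13] F [-0.2, -0.9, -0.6] open 87.7 q6 -0.77
```

View pics/a1.png

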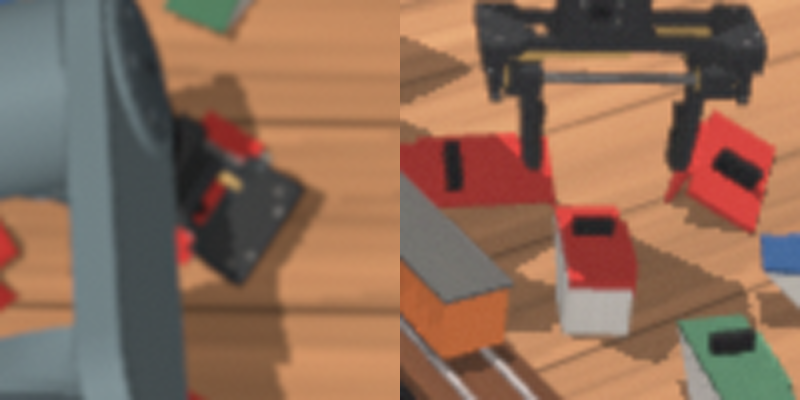

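The gripper sits above the tin and is aligned with it: fingers at (530,150) and (680,150) in the right crop, straddling the lid at (595,250).

Request:
step_arm(
  jaw=[1,1,1,1,1],
  slide=[
    [4,3,30],
    [4,3,60],
    [4,3,75],
    [4,3,75],
    [4,3,75],
  ],
  yaw=[0,0,0,0,0],
)

```text
clock: 2.88
position: [0.4432, 0.242, 0.0451]
tool_rot: [[-0.851, 0.525, -0.002], [0.525, 0.851, 0.0], [0.002, -0.001, -1.0]]
contact_force: [0.5, 0.5, 0.5]
opening: 0.0881
```

```bash
python3 go.py .4455 .237 .014 58.5
```

```text
slide [-4.6, -3.0, 31.1] yaw -0.2 | rows 0.8 0.0 clock 2.88 pos [0.4432, 0.242, 0.0451] ang 58.3 tilt [-0.12, 0.01] F [0.5, 0.5, 0.5] open 88.1 q6 -0.75
```

Request:
step_arm(
  jaw=[1,1,1],
  slide=[
    [-4,-3,16],
    [-4,-3,31],
    [-4,-3,31],
  ],
  yaw=[0,0,0],
)

```text
clock: 3.13
position: [0.4445, 0.2379, 0.0141]
tool_rot: [[-0.852, 0.524, -0.003], [0.524, 0.852, 0.0], [0.002, -0.001, -1.0]]
contact_force: [-0.9, -0.4, -1.0]
opening: 0.0883
```

```bash
python3 go.py .4455 .237 .014 58.5
python3 - <<'E'
from h import *
b=capture("scene"); crop("scene",300,120,110,110,6,"pics/a2.png",b)
E
```

```text
slide [-1.4, -0.3, 0.1] yaw -0.1 | rows 0.0 0.0 clock 3.13 pos [0.4445, 0.2379, 0.0141] ang 58.4 tilt [-0.15, 0.01] F [-0.9, -0.4, -1.0] open 88.3 q6 -0.76
```

View pics/a2.png

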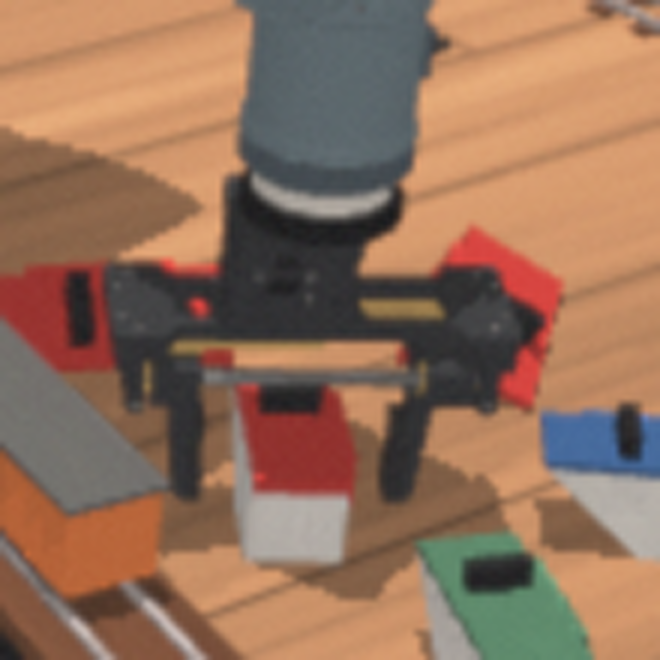

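The fingers straddle the tin with equal gaps, about (205–235) on the left and (355–385) on the right. Closing now.

Request:
step_arm(
  jaw=[0.1,0.1,0,0,0],
  slide=[
    [0,0,0],
    [0,0,0],
    [0,0,0],
    [0,0,0],
    [0,0,0],
  ],
  yaw=[0,0,0,0,0],
  newtons=30,
)

```text
clock: 3.6
position: [0.4453, 0.2382, 0.0156]
tool_rot: [[-0.852, 0.524, -0.001], [0.524, 0.852, 0.001], [0.001, -0.0, -1.0]]
contact_force: [-0.2, 0.7, -0.4]
opening: 0.0569
```

Request:
step_arm(
  jaw=[-0.5,-0.5,-0.5,-0.5],
  slide=[
    [0,0,0],
    [0,0,0],
    [0,0,0],
    [0,0,0],
  ],
  yaw=[0,0,0,0],
  newtons=30,
)

```text
clock: 3.93
position: [0.4454, 0.2382, 0.0158]
tool_rot: [[-0.852, 0.524, -0.001], [0.524, 0.852, 0.001], [0.001, -0.0, -1.0]]
contact_force: [-2.2, -0.5, 5.2]
opening: 0.0487
```

```bash
python3 go.py .4455 .237 .06 58.5
```

```text
slide [-0.6, -1.0, -44.2] yaw -0.1 | rows 1.1 0.0 clock 3.93 pos [0.4454, 0.2382, 0.0158] ang 58.4 tilt [-0.05, 0.03] F [-2.2, -0.5, 5.2] open 48.7 q6 -0.76
```

The opening is 48.7 mm, which is tin plus tab squeezed. Lifting.

Request:
step_arm(
  jaw=[-0.5,-0.5,-0.5,-0.5],
  slide=[
    [0,0,-10],
    [0,0,-20],
    [0,0,-40],
    [0,0,-40],
  ],
  yaw=[0,0,0,0],
  newtons=30,
)

```text
clock: 4.27
position: [0.4477, 0.2389, 0.0592]
tool_rot: [[-0.852, 0.524, 0.004], [0.524, 0.852, 0.002], [-0.003, 0.004, -1.0]]
contact_force: [1.2, 0.6, -2.2]
opening: 0.0487
```

```bash
python3 go.py .4455 .237 .25 58.5
python3 - <<'E'
from h import *
b=capture("scene"); crop("scene",300,100,110,110,6,"pics/a3.png",b)
E
```

```text
slide [0.4, -2.0, -190.8] yaw -0.1 | rows 4.6 0.0 clock 4.27 pos [0.4477, 0.2389, 0.0592] ang 58.4 tilt [0.25, 0.11] F [1.2, 0.6, -2.2] open 48.7 q6 -0.76
```

View pics/a3.png

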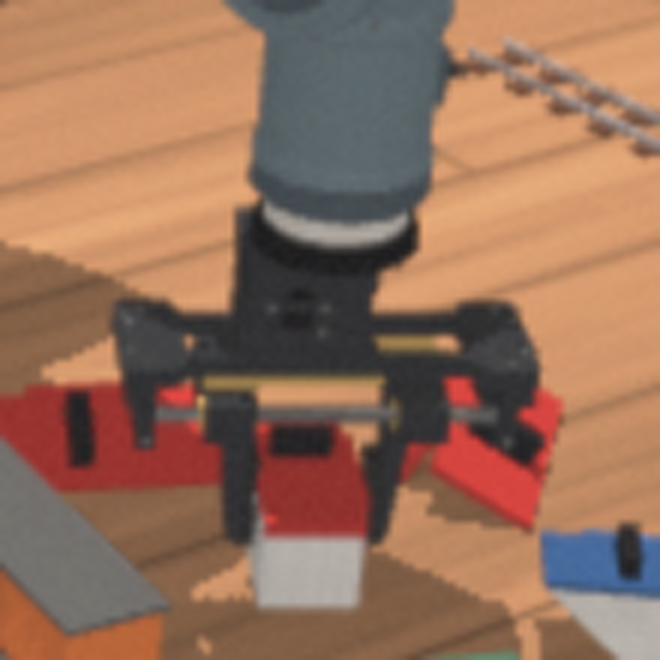

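The tin is in the air with the lid shut and level: lid front edge at (310,535), tin below it. I'll lift higher and carry it over the trestle.

Request:
step_arm(
  jaw=[-0.5,-0.5,-0.5,-0.5,-0.5],
  slide=[
    [0,0,-35],
    [0,0,-70],
    [0,0,-105],
    [0,0,-140],
    [0,0,-175],
  ],
  yaw=[0,0,0,0,0],
  newtons=30,
)

```text
clock: 4.73
position: [0.4459, 0.2382, 0.2337]
tool_rot: [[-0.852, 0.524, 0.003], [0.524, 0.852, 0.002], [-0.001, 0.003, -1.0]]
contact_force: [0.6, 0.5, -2.8]
opening: 0.0486
```

```bash
python3 go.py .595 -.222 .24 84.6
```

```text
slide [-368.2, -313.7, -6.7] yaw -26.2 | rows 11.6 3.7 clock 4.73 pos [0.4459, 0.2382, 0.2337] ang 58.4 tilt [0.15, 0.09] F [0.6, 0.5, -2.8] open 48.6 q6 -0.76
```

Request:
step_arm(
  jaw=[-0.5,-0.5,-0.5,-0.5,-0.5],
  slide=[
    [-20,-17,-8],
    [-48,-41,-8],
    [-77,-65,-8],
    [-106,-90,-8],
    [-135,-115,-8],
  ],
  yaw=[-3,-6,-9,-12,-15],
  newtons=30,
)

```text
clock: 5.15
position: [0.5004, 0.068, 0.2409]
tool_rot: [[-0.959, 0.283, 0.002], [0.283, 0.959, 0.002], [-0.002, 0.002, -1.0]]
contact_force: [1.1, -0.2, -2.9]
opening: 0.0487
```

```bash
python3 go.py .595 -.222 .24 84.6
```

```text
slide [-172.7, -251.4, 0.6] yaw -11.0 | rows 7.3 1.5 clock 5.15 pos [0.5004, 0.068, 0.2409] ang 73.6 tilt [0.12, 0.09] F [1.1, -0.2, -2.9] open 48.7 q6 -1.39
```

Request:
step_arm(
  jaw=[-0.5,-0.5,-0.5,-0.5,-0.5],
  slide=[
    [-22,-32,0],
    [-44,-64,0],
    [-66,-96,0],
    [-88,-128,0],
    [-110,-160,0],
  ],
  yaw=[-3,-6,-9,-11,-11],
  newtons=30,
)

```text
clock: 5.57
position: [0.5605, -0.1184, 0.2395]
tool_rot: [[-0.996, 0.093, 0.001], [0.093, 0.996, 0.002], [-0.001, 0.002, -1.0]]
contact_force: [0.0, 0.3, -2.9]
opening: 0.0486
```

```bash
python3 go.py .595 -.222 .20 84.6
```

```text
slide [-43.9, -100.0, 39.3] yaw 0.1 | rows 2.8 0.0 clock 5.57 pos [0.5605, -0.1184, 0.2395] ang 84.7 tilt [0.06, 0.13] F [0.0, 0.3, -2.9] open 48.6 q6 -1.89
```

Request:
step_arm(
  jaw=[-0.5,-0.5,-0.5,-0.5,-0.5],
  slide=[
    [-16,-36,0],
    [-32,-72,15],
    [-44,-100,45],
    [-44,-100,80],
    [-44,-100,110],
  ],
  yaw=[0,0,0,0,0],
  newtons=30,
)

```text
clock: 5.98
position: [0.5944, -0.224, 0.1261]
tool_rot: [[-0.995, 0.096, -0.0], [0.096, 0.995, 0.003], [0.0, 0.003, -1.0]]
contact_force: [-0.3, 1.0, -3.1]
opening: 0.0488
```

Request:
step_arm(
  jaw=[-0.5,-0.5,-0.5],
  slide=[
    [0,0,60],
    [0,0,85],
    [0,0,85],
  ],
  yaw=[0,0,0],
  newtons=30,
)

```text
clock: 6.23
position: [0.5881, -0.2204, 0.0312]
tool_rot: [[-0.995, 0.097, -0.014], [0.097, 0.995, 0.011], [0.015, 0.01, -1.0]]
contact_force: [-3.1, 0.9, -4.8]
opening: 0.0488
```

```bash
python3 go.py .595 -.222 .019 84.6
python3 - <<'E'
from h import *
a=capture("top");b=capture("scene")
H=np.zeros((400,800,3),np.uint8)
H[:,:400]=cv2.resize(a[120:220,310:410,::-1],(400,400),interpolation=2);H[:,400:]=cv2.resize(b[220:340,170:290,::-1],(400,400),interpolation=2);cv2.imwrite("pics/a4.png",H)
E
```

```text
slide [-7.2, -1.0, 12.1] yaw -0.2 | rows 0.3 0.0 clock 6.23 pos [0.5881, -0.2204, 0.0312] ang 84.4 tilt [-0.78, 0.63] F [-3.1, 0.9, -4.8] open 48.8 q6 -2.02
```

View pics/a4.png

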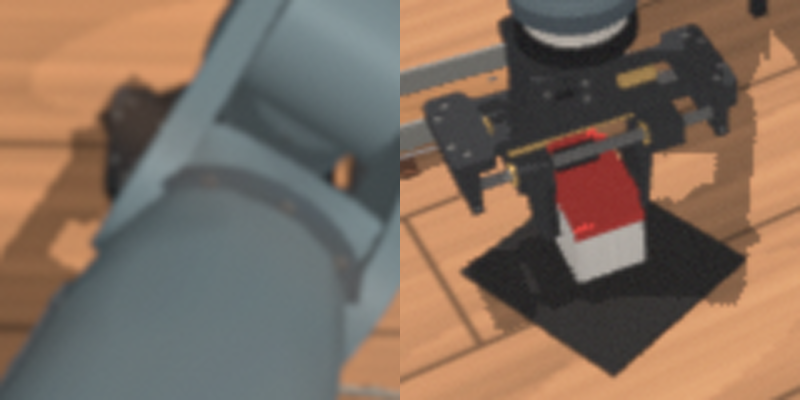

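```bash
python3 go.py .592 -.222 .019 84.6
```

```text
slide [-0.0, 0.3, 19.0] yaw -0.1 | rows 0.5 0.0 clock 6.33 pos [0.5921, -0.2224, 0.038] ang 84.5 tilt [-0.35, 0.37] F [0.2, 0.0, -3.0] open 48.8 q6 -2.02
```

Lowering gently onto the pad.

Request:
step_arm(
  jaw=[-0.5,-0.5,-0.5,-0.5,-0.5],
  slide=[
    [0,0,5],
    [0,0,10],
    [0,0,14],
    [0,0,16],
    [0,0,17],
  ],
  yaw=[0,0,0,0,0],
  newtons=30,
)

```text
clock: 6.75
position: [0.5926, -0.2225, 0.0218]
tool_rot: [[-0.995, 0.096, -0.005], [0.096, 0.995, 0.006], [0.005, 0.005, -1.0]]
contact_force: [-0.5, -1.1, -3.0]
opening: 0.0484
```

```bash
python3 go.py .592 -.222 .019 84.6
```

```text
slide [0.6, 0.4, 2.8] yaw -0.1 | rows 0.1 0.0 clock 6.75 pos [0.5926, -0.2225, 0.0218] ang 84.5 tilt [-0.27, 0.32] F [-0.5, -1.1, -3.0] open 48.4 q6 -2.02
```

Request:
step_arm(
  jaw=[-0.5,-0.5,-0.5,-0.5],
  slide=[
    [0,0,2],
    [0,0,4],
    [0,0,4],
    [0,0,4],
  ],
  yaw=[0,0,0,0],
  newtons=30,
)

```text
clock: 7.08
position: [0.5931, -0.2228, 0.0189]
tool_rot: [[-0.995, 0.096, -0.003], [0.096, 0.995, 0.005], [0.004, 0.004, -1.0]]
contact_force: [-1.8, 1.3, 4.3]
opening: 0.049
```

```bash
python3 go.py .592 -.222 .019 84.6
```

```text
slide [1.2, 0.7, -0.1] yaw -0.1 | rows 0.0 0.0 clock 7.08 pos [0.5931, -0.2228, 0.0189] ang 84.5 tilt [-0.2, 0.28] F [-1.8, 1.3, 4.3] open 49.0 q6 -2.02
```

The tin stands on the pad. Releasing.

Request:
step_arm(
  jaw=[0.5,0.8,0.8,0.8,0.8],
  slide=[
    [0,0,0],
    [0,0,0],
    [0,0,0],
    [0,0,0],
    [0,0,0],
  ],
  yaw=[0,0,0,0,0],
  newtons=30,
)

```text
clock: 7.5
position: [0.5931, -0.2228, 0.0187]
tool_rot: [[-0.995, 0.096, -0.004], [0.096, 0.995, 0.005], [0.004, 0.005, -1.0]]
contact_force: [-0.4, 0.3, -0.2]
opening: 0.0788
```

Request:
step_arm(
  jaw=[0.8,0.8,0.8,0.8,0.8],
  slide=[
    [6,0,-25],
    [13,0,-50],
    [13,0,-50],
    [13,0,-50],
    [13,0,-50],
  ],
  yaw=[0,0,0,0,0],
  newtons=5,
)

```text
clock: 7.92
position: [0.5802, -0.2217, 0.0684]
tool_rot: [[-0.995, 0.096, -0.004], [0.096, 0.995, 0.005], [0.004, 0.005, -1.0]]
contact_force: [-0.3, 0.2, -0.9]
opening: 0.0792
```

```bash
python3 go.py .58 -.222 .055 84.6
python3 - <<'E'
from h import *
b=capture("scene"); crop("scene",180,220,100,100,6,"pics/a5.png",b)
E
```

```text
slide [0.1, -0.4, 13.4] yaw -0.1 | rows 0.3 0.0 clock 7.92 pos [0.5802, -0.2217, 0.0684] ang 84.5 tilt [-0.21, 0.29] F [-0.3, 0.2, -0.9] open 79.2 q6 -2.03
```

View pics/a5.png

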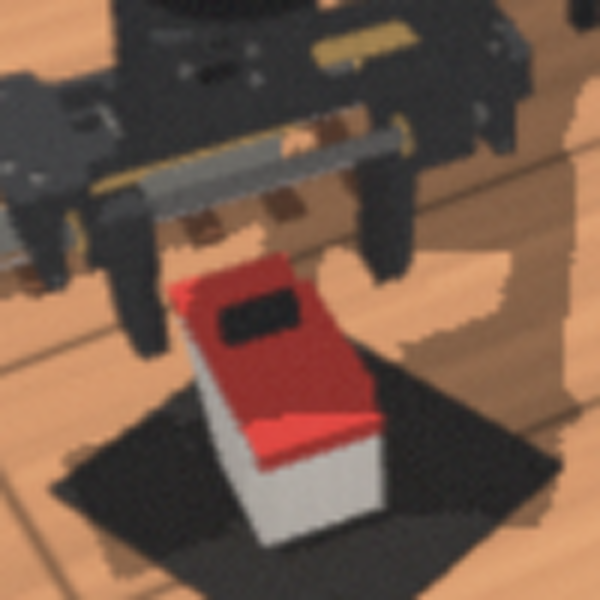

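The tin stands on the pad with the lid shut: bar at (258,315), lid back edge at (315,450). I'll fit it for reference.

```bash
cat > lidfit.py <<'E'
from fit import *
from scipy.optimize import minimize
import sys
# lidfit.py x y yawdeg z0 : fit shut-lid-frame (plate centre) in scene
x,y,a,z0=map(float,sys.argv[1:5])
im=capture("scene"); c=proj("scene",[[x,y,z0+.048]])[0].astype(int)
m=redmask(im,(c[0]-25,c[1]-25,c[0]+25,c[1]+25)); m=cv2.morphologyEx(m,cv2.MORPH_CLOSE,np.ones((7,7))).astype(float)
parts=[box(-49.5,49.5,-23,23,46,50),box(-15,-5,-15,15,50,64),box(-31,31,24.2,27.2,22,50)]
f=lambda p:np.abs(render("scene",[place(q,p[0],p[1],p[2],z0) for q in parts])-m).sum()
p0=[x,y,np.radians(a)]
r=minimize(f,p0,method="Nelder-Mead",options=dict(initial_simplex=[p0,[x+.008,y,p0[2]],[x,y+.008,p0[2]],[x,y,p0[2]+.1]]))
print("lid centre",r.x[:2].round(4),"yaw",np.degrees(r.x[2]).round(1),"res",r.fun.round(),m.sum())
crop("scene",c[0]-50,c[1]-45,100,90,6,sys.argv[5],im,[(cv2.convexHull(proj("scene",place(q,*r.x,z0)).astype(np.float32)).reshape(-1,2),(0,255,255)) for q in parts])
E
python3 lidfit.py .59 -.223 -5.5 .003 pics/a6.png
```

```text
lid centre [ 0.5906 -0.2249] yaw -4.9 res 54.0 715.0
```

View pics/a6.png

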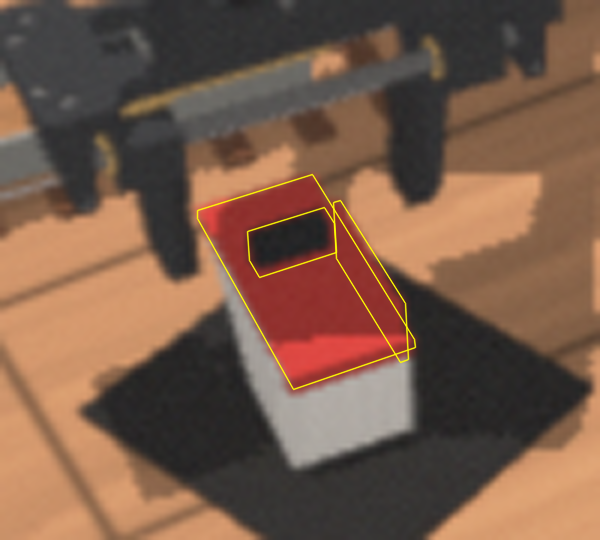

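The fit overlay matches the lid. The bar is at about x = 0.5806, right under the TCP. I'll lower and pinch the bar.

Request:
step_arm(
  jaw=[0.4,0.0,-0.1,-0.1],
  slide=[
    [0,0,6],
    [0,0,11],
    [0,0,11],
    [0,0,11],
  ],
  yaw=[0,0,0,0],
  newtons=5,
)

```text
clock: 8.35
position: [0.5789, -0.2208, 0.0551]
tool_rot: [[-0.995, 0.096, -0.007], [0.096, 0.995, 0.007], [0.008, 0.007, -1.0]]
contact_force: [-0.7, -0.4, 0.6]
opening: 0.0546
```

Request:
step_arm(
  jaw=[-0.8,-0.8,-0.8,-0.8,-0.8],
  slide=[
    [0,0,0],
    [0,0,0],
    [0,0,0],
    [0,0,0],
    [0,0,0],
  ],
  yaw=[0,0,0,0,0],
  newtons=5,
)

```text
clock: 8.77
position: [0.579, -0.2209, 0.0553]
tool_rot: [[-0.995, 0.096, -0.007], [0.096, 0.995, 0.007], [0.008, 0.006, -1.0]]
contact_force: [-0.2, -0.0, -0.4]
opening: 0.03
```

Request:
step_arm(
  jaw=[-0.8,-0.8,-0.8,-0.8,-0.8],
  slide=[
    [-5,0,0],
    [-12,0,0],
    [-19,0,0],
    [-24,0,0],
    [-26,0,0],
  ],
  yaw=[0,0,0,0,0],
  newtons=5,
)

```text
clock: 9.18
position: [0.606, -0.2235, 0.0552]
tool_rot: [[-0.995, 0.096, -0.006], [0.096, 0.995, 0.007], [0.007, 0.006, -1.0]]
contact_force: [-1.9, -0.0, 4.7]
opening: 0.03
```

```bash
python3 go.py .6163 -.2245 .0555 84.6
```

```text
slide [-10.3, 0.0, -0.3] yaw -0.1 | rows 0.2 0.0 clock 9.18 pos [0.606, -0.2235, 0.0552] ang 84.5 tilt [-0.37, 0.38] F [-1.9, -0.0, 4.7] open 30.0 q6 -2.01
```

Request:
step_arm(
  jaw=[-0.8,-0.8,-0.8,-0.8,-0.8],
  slide=[
    [-3,0,-0.3],
    [-6,0,-0.3],
    [-9,0,-0.3],
    [-10,0,-0.3],
    [-10,0,-0.3],
  ],
  yaw=[0,0,0,0,0],
  newtons=5,
)

```text
clock: 9.6
position: [0.6161, -0.2244, 0.0553]
tool_rot: [[-0.995, 0.096, -0.006], [0.096, 0.995, 0.007], [0.007, 0.006, -1.0]]
contact_force: [0.5, 0.2, -1.4]
opening: 0.03
```

```bash
python3 go.py .6163 -.2245 .0555 84.6; python3 - <<'E'
from h import *
b=capture("scene"); crop("scene",180,220,100,100,6,"pics/a7.png",b)
E
```

```text
slide [-0.2, -0.1, -0.2] yaw -0.1 | rows 0.0 0.0 clock 9.6 pos [0.6161, -0.2244, 0.0553] ang 84.5 tilt [-0.37, 0.39] F [0.5, 0.2, -1.4] open 30.0 q6 -2.01
```

View pics/a7.png

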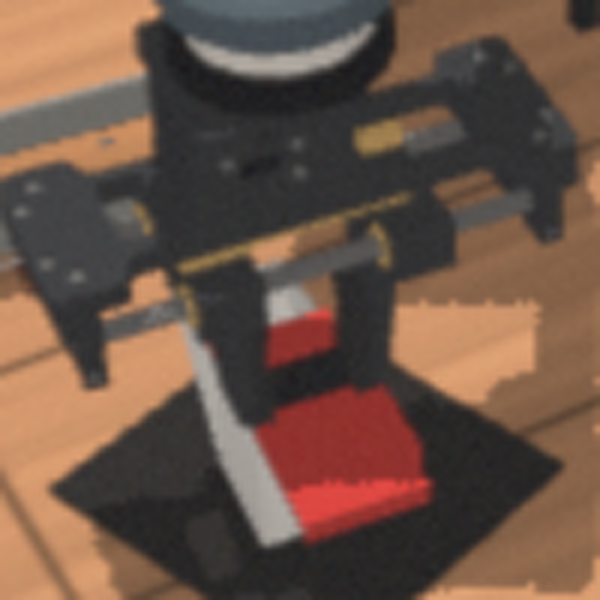

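The lid is back about 37 mm by TCP travel (0.5790→0.6161). The tin's bottom corner is unmoved at (268,545), and the open spout shows at (290,300). Releasing the bar and rising.

Request:
step_arm(
  jaw=[-0.1,0.1,0.3,0.5,0.5],
  slide=[
    [0,0,0],
    [0,0,0],
    [0,0,-1],
    [0,0,-20],
    [0,0,-40],
  ],
  yaw=[0,0,0,0,0],
  newtons=30,
)

```text
clock: 10.07
position: [0.6149, -0.224, 0.0941]
tool_rot: [[-0.995, 0.096, -0.01], [0.096, 0.995, 0.009], [0.011, 0.008, -1.0]]
contact_force: [0.6, -0.4, 0.2]
opening: 0.0612
```

```bash
python3 - <<'E'
from bench import *
import numpy as np
s=read_state(); print(s['qpos'].round(3),s['position'].round(4))
E
sed -i 's/-25,c\[1\]-25,c\[0\]+25,c\[1\]+25/-27,c[1]-27,c[0]+27,c[1]+27/' lidfit.py
python3 lidfit.py .628 -.228 -5.5 .003 pics/a8.png
```

```text
[-0.532  0.511  1.485  0.003  1.158 -2.008] [ 0.6149 -0.224   0.0941]
lid centre [ 0.6295 -0.2257] yaw -5.3 res 58.0 776.0
```

View pics/a8.png

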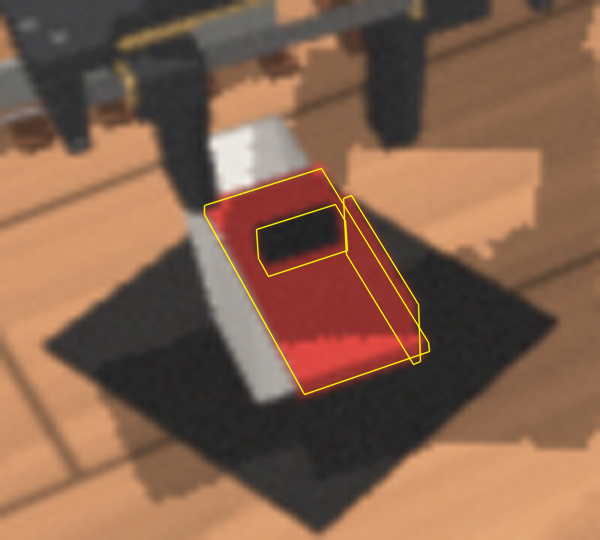

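A fresh fit puts the lid centre at 0.6295 against 0.5906 shut, so about 38 mm of travel, within 35–40.

The moves have no tilt axis, so before re-pinching I'll see how the arm treats poses out of reach. An empty gripper at the outer reach limit will show it.

```bash
python3 go.py .79 -.288 .20 84.6
```

```text
slide [-176.9, -45.2, -100.7] yaw -0.1 | rows 5.0 0.0 clock 10.12 pos [0.618, -0.2257, 0.1] ang 84.5 tilt [-0.14, 0.25] F [1.8, -0.9, 2.5] open 64.7 q6 -2.01
```

Request:
step_arm(
  jaw=[0.8,0.8,0.8,0.8,0.8],
  slide=[
    [-20,-5,-36],
    [-55,-14,-60],
    [-95,-25,-80],
    [-135,-35,-100],
    [-177,-45,-100],
  ],
  yaw=[0,0,0,0,0],
)

```text
clock: 10.53
position: [0.7786, -0.2842, 0.2035]
tool_rot: [[-0.995, 0.096, 0.004], [0.096, 0.995, 0.001], [-0.004, 0.001, -1.0]]
contact_force: [0.9, -0.4, 0.7]
opening: 0.0792
```

Request:
step_arm(
  jaw=[0.8,0.8,0.8],
  slide=[
    [-38,-10,0],
    [-76,-20,0],
    [-114,-30,0],
  ],
  yaw=[0,0,0],
)

```text
clock: 10.78
position: [0.8679, -0.3174, 0.203]
tool_rot: [[-0.995, 0.096, 0.015], [0.096, 0.995, -0.004], [-0.015, -0.002, -1.0]]
contact_force: [1.9, -0.2, 0.9]
opening: 0.0793
```

```bash
python3 go.py .79 -.288 .20 84.6; python3 -c "
from bench import *
print(read_state()['qpos'].round(3))"
```

```text
slide [80.4, 21.8, 1.7] yaw -0.1 | rows 2.0 0.0 clock 10.78 pos [0.8679, -0.3174, 0.203] ang 84.5 tilt [0.87, -0.21] F [1.9, -0.2, 0.9] open 79.3 q6 -1.95
[-0.48   1.098  0.305  0.004  1.723 -1.954]
```

Request:
step_arm(
  jaw=[0.8,0.8,0.8],
  slide=[
    [-38,-10,0],
    [-76,-20,0],
    [-100,-26,0],
  ],
  yaw=[0,0,0],
)

```text
clock: 11.03
position: [0.881, -0.3223, 0.1884]
tool_rot: [[-0.994, 0.096, 0.046], [0.096, 0.995, -0.015], [-0.047, -0.01, -0.999]]
contact_force: [0.4, 0.7, 0.3]
opening: 0.079
```

```bash
python3 go.py .79 -.288 .20 84.6; python3 -c "
from bench import *
print(read_state()['qpos'].round(3))"
```

```text
slide [93.2, 25.3, -16.3] yaw -0.1 | rows 2.3 0.0 clock 11.03 pos [0.881, -0.3223, 0.1884] ang 84.5 tilt [2.62, -0.85] F [0.4, 0.7, 0.3] open 79.0 q6 -1.95
[-0.479  1.118  0.299  0.008  1.677 -1.953]
```

The out-of-reach pose does trade orientation for position: the fingers now tilt 2.7° outward, which would be spout-down for the tin. I'll see how fast it builds with a larger command.

Request:
step_arm(
  jaw=[0.8,0.8,0.8,0.8,0.8],
  slide=[
    [-38,-9,-15],
    [-76,-18,-30],
    [-114,-27,-45],
    [-152,-36,-60],
    [-190,-45,-75],
  ],
  yaw=[0,0,0,0,0],
)

```text
clock: 11.45
position: [0.8868, -0.3219, 0.2186]
tool_rot: [[-0.992, 0.097, 0.081], [0.095, 0.995, -0.028], [-0.083, -0.02, -0.996]]
contact_force: [-0.2, 0.4, 0.4]
opening: 0.079
```

```bash
python3 go.py .79 -.288 .20 84.6; python3 -c "
from bench import *
print(read_state()['qpos'].round(3))"
```

```text
slide [100.8, 24.7, 9.8] yaw -0.2 | rows 2.5 0.0 clock 11.45 pos [0.8868, -0.3219, 0.2186] ang 84.4 tilt [4.64, -1.61] F [-0.2, 0.4, 0.4] open 79.0 q6 -1.95
[-0.477  1.086  0.298  0.012  1.673 -1.95 ]
```

Each call at the outer limit adds about 2.2° of tilt. That suggests a trick:

- **Idea:** tilt the tool by about 28° once and grasp the upright tin that way. A half-turn about the tool's own z then tips the tin by about 56° anywhere, and turning back sets it upright again.
- **Condition:** with the spout facing the base, as now, the fingers must lean inward.

So I'll test the inner reach limit next.

```bash
python3 go.py .33 -.113 .30 84.4
```

```text
slide [565.4, 152.4, -132.0] yaw 0.0 | rows 14.4 0.0 clock 11.45 pos [0.8868, -0.3219, 0.2186] ang 84.4 tilt [4.64, -1.61] F [-0.2, 0.4, 0.4] open 79.0 q6 -1.95
```

Request:
step_arm(
  jaw=[0.8,0.8,0.8,0.8,0.8],
  slide=[
    [38,10,-10],
    [78,21,-20],
    [118,32,-30],
    [158,42,-38],
    [198,53,-46],
  ],
  yaw=[0,0,0,0,0],
)

```text
clock: 11.87
position: [0.7184, -0.259, 0.2448]
tool_rot: [[-0.992, 0.097, 0.082], [0.095, 0.995, -0.029], [-0.085, -0.021, -0.996]]
contact_force: [0.6, -0.4, -0.0]
opening: 0.0793
```

Request:
step_arm(
  jaw=[0.8,0.8,0.8,0.8,0.8],
  slide=[
    [38,10,-10],
    [78,21,-20],
    [118,32,-30],
    [158,42,-38],
    [198,53,-46],
  ],
  yaw=[0,0,0,0,0],
)

```text
clock: 12.28
position: [0.5253, -0.1869, 0.2737]
tool_rot: [[-0.992, 0.097, 0.084], [0.095, 0.995, -0.03], [-0.087, -0.022, -0.996]]
contact_force: [-0.8, 0.5, -0.0]
opening: 0.0794
```

Request:
step_arm(
  jaw=[0.8,0.8,0.8,0.8,0.8],
  slide=[
    [38,10,-6],
    [78,21,-12],
    [118,32,-18],
    [150,40,-20],
    [170,46,-20],
  ],
  yaw=[0,0,0,0,0],
)

```text
clock: 12.7
position: [0.3573, -0.1233, 0.2787]
tool_rot: [[-0.992, 0.097, 0.086], [0.094, 0.995, -0.032], [-0.089, -0.024, -0.996]]
contact_force: [0.5, -1.3, -0.2]
opening: 0.0791
```

```bash
python3 go.py .3 -.103 .30 84.4;python3 -c "
from bench import *
print(read_state()['qpos'].round(3))"
```

```text
slide [56.9, 14.2, -26.8] yaw 0.1 | rows 1.5 0.0 clock 12.7 pos [0.3573, -0.1233, 0.2787] ang 84.5 tilt [4.95, -1.84] F [0.5, -1.3, -0.2] open 79.1 q6 -2.15
[-0.674 -0.417  2.065  0.029  1.405 -2.153]
```

```bash
cat > kin.py <<'E'
import numpy as np
from scipy.optimize import least_squares
D=[([.9347,.1814,1.6078,1.3538],[.2393,.5223,.2379]),([-.532,.511,1.485,1.158],[.618,-.2257,.1]),([-.48,1.098,.305,1.723],[.8679,-.3174,.203]),([-.479,1.118,.299,1.677],[.881,-.3223,.1884]),([-.477,1.086,.298,1.673],[.8868,-.3219,.2186]),([-.674,-.417,2.065,1.405],[.3573,-.1233,.2787])]
def fk(q,p):
    h,r0,L1,L2,Lt,d,e=p; q1,q2,q3,q5=q
    s=q2+q3+q5
    rho=r0+L1*np.sin(q2)+L2*np.sin(q2+q3)+e*np.cos(q2+q3)+Lt*np.sin(s)
    z=h+L1*np.cos(q2)+L2*np.cos(q2+q3)-e*np.sin(q2+q3)+Lt*np.cos(s)
    return np.array([rho*np.cos(q1)-d*np.sin(q1),rho*np.sin(q1)+d*np.cos(q1),z])
f=lambda p:np.concatenate([fk(q,p)-x for q,x in D]+[[.01*p[6],.05*(p[0]-.3)]])
r=least_squares(f,[.3,0,.45,.4,.25,.12,0]); P=r.x
if __name__=="__main__": print(P.round(3),(f(P)*1e3).round(1))
E
python3 kin.py
```

```text
[0.301 0.009 0.438 0.506 0.299 0.121 0.085] [-1.5  2.8  2.4 -0.3  2.1 -2.   1.   1.  -0.5  0.1  0.6 -0.6 -0.9 -0.1
 -0.6 -3.4 -5.   1.3  0.8  0.1]
```

At the inner limit the tool would have to lean in next to the arm's own base. So I'll only level the tool there, staying high, above the shoulder. Then I'll turn the tin so its spout faces outward, and do the tilt at the outer limit.

```bash
python3 go.py .20 .055 .46 84.4
```

```text
slide [156.7, 158.0, -199.9] yaw 0.1 | rows 7.2 0.0 clock 12.7 pos [0.3573, -0.1233, 0.2787] ang 84.5 tilt [4.95, -1.84] F [0.5, -1.3, -0.2] open 79.1 q6 -2.15
```

Request:
step_arm(
  jaw=[0.8,0.8,0.8,0.8,0.8],
  slide=[
    [5,10,-38],
    [20,25,-72],
    [40,45,-102],
    [60,67,-130],
    [82,89,-156],
  ],
  yaw=[0,0,0,0,0],
)

```text
clock: 13.12
position: [0.2697, -0.021, 0.427]
tool_rot: [[-0.991, 0.098, 0.089], [0.095, 0.995, -0.034], [-0.092, -0.025, -0.995]]
contact_force: [2.0, -0.0, 0.6]
opening: 0.079
```

Request:
step_arm(
  jaw=[0.8,0.8,0.8,0.8,0.8],
  slide=[
    [25,24,-20],
    [50,48,-40],
    [75,68,-44],
    [85,68,-44],
    [85,68,-44],
  ],
  yaw=[0,0,0,0,0],
)

```text
clock: 13.53
position: [0.1977, 0.0612, 0.4651]
tool_rot: [[-0.992, 0.094, 0.083], [0.091, 0.995, -0.038], [-0.086, -0.03, -0.996]]
contact_force: [0.5, -0.6, 0.1]
opening: 0.0795
```

```bash
python3 go.py .20 .055 .46 84.4;python3 -c "
from bench import *
print(read_state()['qpos'].round(3))"
```

```text
slide [-2.4, -5.8, 5.5] yaw 0.2 | rows 0.2 0.0 clock 13.53 pos [0.1977, 0.0612, 0.4651] ang 84.6 tilt [4.75, -2.17] F [0.5, -0.6, 0.1] open 79.5 q6 -1.77
[-0.281 -0.895  1.933 -0.015  2.013 -1.766]
```

Request:
step_arm(
  jaw=[0.8,0.8,0.8,0.8,0.8],
  slide=[
    [36,9,11],
    [72,18,22],
    [108,28,33],
    [144,38,44],
    [180,48,55],
  ],
  yaw=[0,0,0,0,0],
)

```text
clock: 13.95
position: [0.1108, 0.1577, 0.429]
tool_rot: [[-0.992, 0.098, 0.073], [0.094, 0.994, -0.058], [-0.078, -0.051, -0.996]]
contact_force: [-0.0, 0.9, 0.2]
opening: 0.0791
```

```bash
python3 go.py .20 .055 .46 84.4;python3 -c "
from bench import *
print(read_state()['qpos'].round(3))"
```

```text
slide [-100.6, -94.9, -18.3] yaw -0.0 | rows 3.3 0.0 clock 13.95 pos [0.1108, 0.1577, 0.429] ang 84.4 tilt [4.2, -3.32] F [-0.0, 0.9, 0.2] open 79.1 q6 -1.05
[ 0.464 -0.895  2.006 -0.093  1.989 -1.05 ]
```

```bash
python3 go.py .205 .0 .43 84.4
```

```text
slide [-108.4, -147.5, 15.1] yaw -0.0 | rows 4.4 0.0 clock 13.95 pos [0.1108, 0.1577, 0.429] ang 84.4 tilt [4.2, -3.32] F [-0.0, 0.9, 0.2] open 79.1 q6 -1.05
```

Request:
step_arm(
  jaw=[0.8,0.8,0.8,0.8,0.8],
  slide=[
    [-35,-25,3],
    [-70,-60,6],
    [-95,-95,9],
    [-108,-128,12],
    [-108,-147,15],
  ],
  yaw=[0,0,0,0,0],
)

```text
clock: 14.37
position: [0.2041, 0.0493, 0.4341]
tool_rot: [[-0.993, 0.092, 0.068], [0.088, 0.994, -0.06], [-0.073, -0.054, -0.996]]
contact_force: [0.5, 0.8, -0.3]
opening: 0.0789
```

```bash
python3 go.py .0 .0 .40 84.4;python3 -c "
from bench import *
print(read_state()['qpos'].round(3))"
```

```text
slide [200.9, -66.1, 23.1] yaw 0.3 | rows 5.1 0.0 clock 14.37 pos [0.2041, 0.0493, 0.4341] ang 84.7 tilt [3.89, -3.45] F [0.5, 0.8, -0.3] open 78.9 q6 -1.79
[-0.292 -0.895  1.996 -0.041  1.958 -1.789]
```

Request:
step_arm(
  jaw=[0.8,0.8,0.8,0.8,0.8],
  slide=[
    [37,-14,9],
    [74,-28,18],
    [111,-42,27],
    [148,-56,36],
    [185,-66,45],
  ],
  yaw=[0,0,0,0,0],
)

```text
clock: 14.78
position: [0.1899, 0.0618, 0.4277]
tool_rot: [[-0.995, 0.089, 0.039], [0.086, 0.994, -0.074], [-0.046, -0.07, -0.997]]
contact_force: [0.4, 0.5, 0.3]
opening: 0.0794
```

```bash
python3 go.py .0 .0 .40 84.4;python3 -c "
from bench import *
print(read_state()['qpos'].round(3))"
```

```text
slide [184.9, -76.3, 24.7] yaw 0.5 | rows 4.8 0.1 clock 14.78 pos [0.1899, 0.0618, 0.4277] ang 84.9 tilt [2.25, -4.22] F [0.4, 0.5, 0.3] open 79.4 q6 -1.71
[-0.197 -0.895  2.008 -0.07   1.974 -1.709]
```

Request:
step_arm(
  jaw=[0.8,0.8,0.8,0.8,0.8],
  slide=[
    [-10,-38,0],
    [-15,-78,0],
    [-10,-118,0],
    [10,-156,0],
    [36,-186,0],
  ],
  yaw=[0,0,0,0,0],
)

```text
clock: 15.2
position: [0.1934, -0.0773, 0.4433]
tool_rot: [[-0.996, 0.079, 0.028], [0.077, 0.995, -0.07], [-0.034, -0.067, -0.997]]
contact_force: [1.1, -0.6, -0.4]
opening: 0.0795
```

```bash
python3 go.py .0 .0 .40 84.4;python3 -c "
from bench import *
print(read_state()['qpos'].round(3))"
```

```text
slide [200.1, 64.4, 32.4] yaw 1.0 | rows 5.1 0.1 clock 15.2 pos [0.1934, -0.0773, 0.4433] ang 85.4 tilt [1.61, -4.0] F [1.1, -0.6, -0.4] open 79.5 q6 -2.45
[-0.95  -0.895  1.976 -0.019  1.987 -2.45 ]
```

Request:
step_arm(
  jaw=[0.8,0.8,0.8,0.8,0.8],
  slide=[
    [6,-36,0],
    [25,-68,0],
    [52,-95,0],
    [82,-116,0],
    [110,-132,0],
  ],
  yaw=[7,14,21,28,35],
)

```text
clock: 15.62
position: [0.1058, -0.1861, 0.4491]
tool_rot: [[-0.863, 0.505, 0.027], [0.502, 0.862, -0.069], [-0.058, -0.046, -0.997]]
contact_force: [0.3, -0.8, 0.3]
opening: 0.0793
```

```bash
python3 go.py .0 .0 .40;python3 -c "
from bench import *
print(read_state()['qpos'].round(3))"
```

```text
slide [187.6, 109.2, 33.3] yaw 0 | rows 5.3 0.0 clock 15.62 pos [0.1058, -0.1861, 0.4491] ang 59.6 tilt [1.57, -3.94] F [0.3, -0.8, 0.3] open 79.3 q6 -2.73
[-1.701 -0.894  1.964  0.04   2.007 -2.725]
```

Request:
step_arm(
  jaw=[0.8,0.8,0.8,0.8,0.8],
  slide=[
    [35,20,7],
    [70,40,14],
    [105,60,21],
    [140,80,28],
    [175,101,35],
  ],
  yaw=[0,0,0,0,0],
)

```text
clock: 16.03
position: [0.104, -0.175, 0.4501]
tool_rot: [[-0.868, 0.497, 0.011], [0.496, 0.867, -0.041], [-0.03, -0.03, -0.999]]
contact_force: [-0.6, -0.3, -0.7]
opening: 0.0794
```

```bash
python3 go.py .0 .0 .40;python3 -c "
from bench import *
print(read_state()['qpos'].round(3))"
```

```text
slide [178.6, 101.5, 41.8] yaw 0 | rows 5.0 0.0 clock 16.03 pos [0.104, -0.175, 0.4501] ang 60.2 tilt [0.62, -2.36] F [-0.6, -0.3, -0.7] open 79.4 q6 -2.72
[-1.681 -0.894  1.961  0.017  2.035 -2.723]
```

Good: 1.8° removed in that call. Once more.

Request:
step_arm(
  jaw=[0.8,0.8,0.8,0.8,0.8],
  slide=[
    [35,20,8],
    [70,40,16],
    [105,60,24],
    [140,80,32],
    [175,100,40],
  ],
  yaw=[0,0,0,0,0],
)

```text
clock: 16.45
position: [0.1027, -0.1631, 0.4524]
tool_rot: [[-0.868, 0.496, -0.007], [0.496, 0.868, -0.014], [-0.0, -0.016, -1.0]]
contact_force: [0.6, 0.5, 0.2]
opening: 0.0793
```

```bash
python3 go.py .0 .0 .40;python3 -c "
from bench import *
print(read_state()['qpos'].round(3))"
```

```text
slide [170.1, 91.4, 50.9] yaw 0 | rows 4.8 0.0 clock 16.45 pos [0.1027, -0.1631, 0.4524] ang 60.2 tilt [-0.42, -0.78] F [0.6, 0.5, 0.2] open 79.3 q6 -2.71
[-1.654 -0.893  1.956 -0.007  2.065 -2.708]
```

The tool is vertical again, within 0.9°. Returning to the pad to pinch the tin with the lid back.

```bash
python3 go.py .6155 -.225 .14 84.7
```

```text
slide [-475.8, 205.6, 309.4] yaw -24.5 | rows 14.5 3.4 clock 16.45 pos [0.1027, -0.1631, 0.4524] ang 60.2 tilt [-0.42, -0.78] F [0.6, 0.5, 0.2] open 79.3 q6 -2.71
```

Request:
step_arm(
  jaw=[0.8,0.8,0.8,0.8,0.8],
  slide=[
    [-36,15,5],
    [-72,30,15],
    [-108,45,30],
    [-144,61,45],
    [-178,76,60],
  ],
  yaw=[0,0,0,0,0],
)

```text
clock: 16.87
position: [0.2691, -0.183, 0.402]
tool_rot: [[-0.868, 0.497, -0.006], [0.497, 0.868, -0.016], [-0.003, -0.017, -1.0]]
contact_force: [-1.6, -1.6, 0.2]
opening: 0.0787
```

```bash
python3 go.py .6155 -.225 .14 84.7
```

```text
slide [-320.8, 139.9, 260.5] yaw -24.5 | rows 10.5 3.4 clock 16.87 pos [0.2691, -0.183, 0.402] ang 60.2 tilt [-0.35, -0.9] F [-1.6, -1.6, 0.2] open 78.7 q6 -2.01
```

Request:
step_arm(
  jaw=[0.8,0.8,0.8,0.8,0.8],
  slide=[
    [-30,13,23],
    [-60,26,46],
    [-90,39,69],
    [-120,52,92],
    [-150,65,115],
  ],
  yaw=[-5,-10,-15,-20,-24.5],
)

```text
clock: 17.28
position: [0.4327, -0.2025, 0.2848]
tool_rot: [[-0.996, 0.087, -0.006], [0.087, 0.996, -0.016], [0.005, -0.016, -1.0]]
contact_force: [-0.2, -0.5, 1.3]
opening: 0.0793
```

```bash
python3 go.py .6155 -.225 .12 84.7
```

```text
slide [-184.9, -3.9, 164.0] yaw 0.3 | rows 5.9 0.0 clock 17.28 pos [0.4327, -0.2025, 0.2848] ang 85.0 tilt [-0.36, -0.9] F [-0.2, -0.5, 1.3] open 79.3 q6 -2.16
```

Request:
step_arm(
  jaw=[0.8,0.8,0.8,0.8,0.8],
  slide=[
    [-35,-1,22],
    [-70,-1,44],
    [-105,-2,66],
    [-140,-3,88],
    [-172,-4,110],
  ],
  yaw=[0,0,0,0,0],
)

```text
clock: 17.7
position: [0.6049, -0.2232, 0.1721]
tool_rot: [[-0.996, 0.087, -0.007], [0.088, 0.996, -0.015], [0.005, -0.016, -1.0]]
contact_force: [0.9, -1.0, 0.3]
opening: 0.0794
```

Request:
step_arm(
  jaw=[0.8,0.8,0.8,0.8],
  slide=[
    [-10,0,20],
    [-10,0,40],
    [-10,0,48],
    [-10,0,48],
  ],
  yaw=[0,0,0,0],
)

```text
clock: 18.03
position: [0.6127, -0.2239, 0.1206]
tool_rot: [[-0.996, 0.088, -0.012], [0.088, 0.996, -0.012], [0.011, -0.013, -1.0]]
contact_force: [0.3, 0.5, 0.1]
opening: 0.0791
```

```bash
python3 go.py .6155 -.225 .019 84.7;  python3 - <<'E'
from h import *
b=capture("scene"); crop("scene",180,210,100,100,6,"pics/a9.png",b)
E
```

```text
slide [-4.0, 0.5, 101.6] yaw 0.3 | rows 2.4 0.0 clock 18.03 pos [0.6127, -0.2239, 0.1206] ang 85.0 tilt [-0.68, -0.7] F [0.3, 0.5, 0.1] open 79.1 q6 -2.0
```

View pics/a9.png

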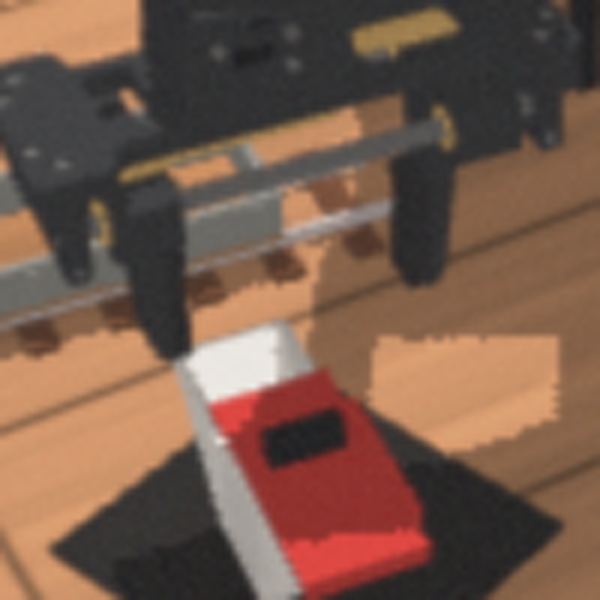

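The tin and lid are as I left them, with the fingers straddling. Descending.

Request:
step_arm(
  jaw=[0.8,0.8,0.8,0.8,0.8],
  slide=[
    [-4,0,30],
    [-4,0,58],
    [-4,0,82],
    [-4,0,96],
    [-4,0,101],
  ],
  yaw=[0,0,0,0,0],
)

```text
clock: 18.5
position: [0.6157, -0.2261, 0.0209]
tool_rot: [[-0.996, 0.088, -0.011], [0.089, 0.996, -0.013], [0.009, -0.014, -1.0]]
contact_force: [-0.5, -1.1, 0.4]
opening: 0.0793
```

Request:
step_arm(
  jaw=[-0.5,-0.5,-0.5,-0.5,-0.5],
  slide=[
    [0,0,0],
    [0,0,0],
    [0,0,0],
    [0,0,0],
    [0,0,0],
  ],
  yaw=[0,0,0,0,0],
  newtons=30,
)

```text
clock: 18.92
position: [0.6167, -0.2264, 0.0225]
tool_rot: [[-0.996, 0.088, -0.008], [0.089, 0.996, -0.014], [0.007, -0.015, -1.0]]
contact_force: [-0.6, -0.2, 5.6]
opening: 0.0484
```

```bash
python3 go.py .6155 -.225 .019 84.7
```

```text
slide [1.3, 1.3, 3.5] yaw 0.2 | rows 0.1 0.0 clock 18.92 pos [0.6167, -0.2264, 0.0225] ang 84.9 tilt [-0.48, -0.79] F [-0.6, -0.2, 5.6] open 48.4 q6 -2.0
```

Request:
step_arm(
  jaw=[-0.5,-0.5,-0.5,-0.5],
  slide=[
    [0,0,-10],
    [0,0,-25],
    [4,1,-40],
    [8,2,-40],
  ],
  yaw=[0,0,0,0],
  newtons=45,
)

```text
clock: 19.25
position: [0.6116, -0.2244, 0.0672]
tool_rot: [[-0.996, 0.088, -0.003], [0.088, 0.996, -0.017], [0.001, -0.017, -1.0]]
contact_force: [0.7, -0.5, -2.5]
opening: 0.0485
```

```bash
python3 go.py .606 -.225 .062 84.7;  python3 - <<'E'
from h import *
b=capture("scene"); crop("scene",180,200,100,100,6,"pics/b1.png",b)
E
```

```text
slide [5.6, -1.0, 5.3] yaw 0.2 | rows 0.2 0.0 clock 19.25 pos [0.6116, -0.2244, 0.0672] ang 84.9 tilt [-0.15, -0.99] F [0.7, -0.5, -2.5] open 48.5 q6 -2.0
```

View pics/b1.png

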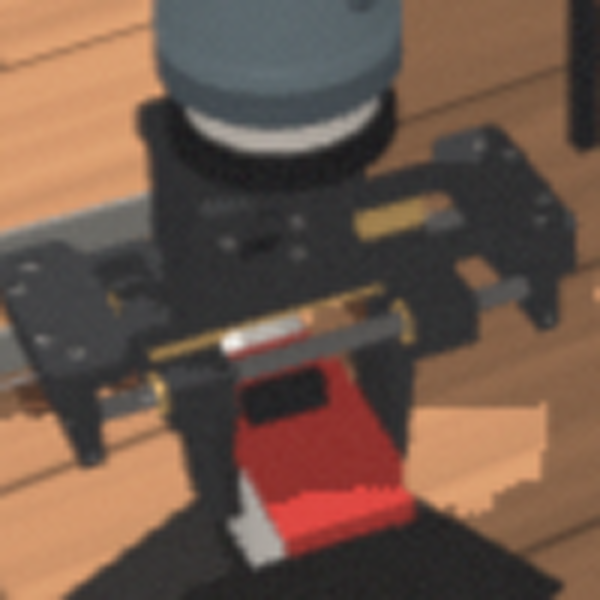

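The tin is lifted with the lid held back. Turning it half round.

Request:
step_arm(
  jaw=[-0.5,-0.5,-0.5,-0.5,-0.5],
  slide=[
    [1,0,0],
    [2,0,0],
    [4,0,0],
    [5,-1,0],
    [5,-1,0],
  ],
  yaw=[5,12,19,26,33],
  newtons=45,
)

```text
clock: 19.72
position: [0.6042, -0.2239, 0.0648]
tool_rot: [[-0.784, 0.621, -0.006], [0.621, 0.783, -0.015], [-0.005, -0.016, -1.0]]
contact_force: [-0.0, 0.2, -3.6]
opening: 0.0483
```

Request:
step_arm(
  jaw=[-0.5,-0.5,-0.5,-0.5,-0.5],
  slide=[
    [0,0,0],
    [0,0,0],
    [0,0,0],
    [0,0,0],
    [0,0,0],
  ],
  yaw=[7,14,21,28,35],
  newtons=45,
)

```text
clock: 20.13
position: [0.6035, -0.2236, 0.064]
tool_rot: [[-0.28, 0.96, -0.008], [0.96, 0.279, -0.015], [-0.012, -0.011, -1.0]]
contact_force: [-0.5, -0.6, -2.9]
opening: 0.0488
```

Request:
step_arm(
  jaw=[-0.5,-0.5,-0.5,-0.5,-0.5],
  slide=[
    [0,0,0],
    [0,0,0],
    [0,0,0],
    [0,0,0],
    [0,0,0],
  ],
  yaw=[7,14,21,28,35],
  newtons=45,
)

```text
clock: 20.55
position: [0.6028, -0.2233, 0.0633]
tool_rot: [[0.327, 0.945, -0.009], [0.945, -0.327, -0.014], [-0.016, -0.004, -1.0]]
contact_force: [-0.6, 0.4, -2.7]
opening: 0.0488
```

Request:
step_arm(
  jaw=[-0.5,-0.5,-0.5,-0.5,-0.5],
  slide=[
    [0,0,0],
    [0,0,0],
    [0,0,0],
    [0,0,0],
    [0,0,0],
  ],
  yaw=[7,14,21,28,35],
  newtons=45,
)

```text
clock: 20.97
position: [0.6022, -0.223, 0.0626]
tool_rot: [[0.814, 0.581, -0.01], [0.581, -0.814, -0.014], [-0.016, 0.005, -1.0]]
contact_force: [-0.7, -0.2, -3.3]
opening: 0.0487
```

```bash
python3 go.py .606 -.225 .062 84.7
```

```text
slide [2.0, 3.9, 0.6] yaw 40.8 | rows 0.1 5.7 clock 20.97 pos [0.6022, -0.223, 0.0626] ang -54.5 tilt [-0.58, -0.78] F [-0.7, -0.2, -3.3] open 48.7 q6 0.43
```

Request:
step_arm(
  jaw=[-0.5,-0.5,-0.5,-0.5,-0.5],
  slide=[
    [0,0,-1],
    [0,0,-1],
    [0,0,-1],
    [0,0,-1],
    [0,0,-1],
  ],
  yaw=[7,14,21,28,35],
  newtons=45,
)

```text
clock: 21.38
position: [0.6015, -0.2226, 0.0629]
tool_rot: [[1.0, 0.004, -0.011], [0.003, -1.0, -0.013], [-0.011, 0.013, -1.0]]
contact_force: [-0.1, 0.1, -2.6]
opening: 0.0485
```

Request:
step_arm(
  jaw=[-0.5,-0.5,-0.5,-0.5,-0.5],
  slide=[
    [4,0,10],
    [4,0,20],
    [4,0,28],
    [4,0,34],
    [4,0,36],
  ],
  yaw=[5,7,7,7,7],
  newtons=45,
)

```text
clock: 21.8
position: [0.6039, -0.2225, 0.0251]
tool_rot: [[0.993, -0.117, -0.014], [-0.117, -0.993, -0.011], [-0.012, 0.013, -1.0]]
contact_force: [-0.5, 0.5, -3.7]
opening: 0.0489
```

```bash
python3 go.py .606 -.225 .0225 84.7;  python3 - <<'E'
from h import *
b=capture("scene"); crop("scene",180,210,100,100,6,"pics/b2.png",b)
E
```

```text
slide [2.4, 2.2, 2.6] yaw -1.4 | rows 0.1 0.2 clock 21.8 pos [0.6039, -0.2225, 0.0251] ang -96.7 tilt [-0.8, -0.66] F [-0.5, 0.5, -3.7] open 48.9 q6 1.17
```

View pics/b2.png

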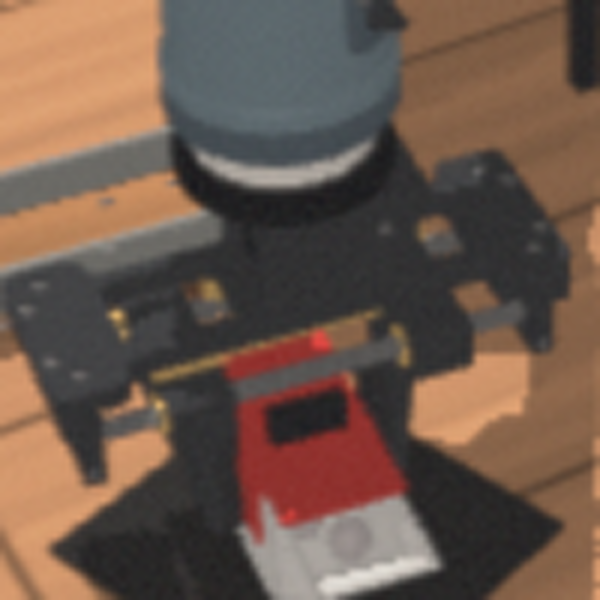

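The tin has been turned: the open spout now faces the camera, a ball shows inside at (350,540), and the lid is still back. Setting it down.

Request:
step_arm(
  jaw=[-0.5,-0.5,-0.5,-0.5],
  slide=[
    [0,0,1.5],
    [0,0,3],
    [0,0,3.5],
    [0,0,3.5],
  ],
  yaw=[0,0,0,0],
  newtons=30,
)

```text
clock: 22.18
position: [0.6045, -0.223, 0.0233]
tool_rot: [[0.993, -0.117, -0.013], [-0.117, -0.993, -0.012], [-0.011, 0.014, -1.0]]
contact_force: [-2.4, 0.6, 3.4]
opening: 0.0485
```

```bash
python3 go.py .606 -.225 .0225 84.7
```

```text
slide [1.8, 1.8, 0.9] yaw -1.4 | rows 0.1 0.2 clock 22.18 pos [0.6045, -0.223, 0.0233] ang -96.7 tilt [-0.73, -0.7] F [-2.4, 0.6, 3.4] open 48.5 q6 1.17
```

Request:
step_arm(
  jaw=[0.3,0.7,0.9,0.9,0.9],
  slide=[
    [0,0,0],
    [0,0,0],
    [0,0,0],
    [0,0,0],
    [0,0,-5],
  ],
  yaw=[0,0,0,0,0],
  newtons=30,
)

```text
clock: 22.6
position: [0.6039, -0.2225, 0.0275]
tool_rot: [[0.993, -0.117, -0.014], [-0.117, -0.993, -0.011], [-0.013, 0.013, -1.0]]
contact_force: [0.0, 0.8, 0.3]
opening: 0.08
```

Request:
step_arm(
  jaw=[0.9,0.9,0.9,0.9,0.9],
  slide=[
    [0,0,-30],
    [0,0,-70],
    [0,0,-110],
    [30,0,-150],
    [65,0,-165],
  ],
  yaw=[0,0,0,0,0],
)

```text
clock: 23.02
position: [0.6679, -0.2285, 0.1959]
tool_rot: [[0.993, -0.118, -0.01], [-0.118, -0.993, -0.014], [-0.008, 0.015, -1.0]]
contact_force: [2.6, -0.7, 0.8]
opening: 0.0838
```

```bash
python3 go.py .90 -.075 .24 84.7;  python3 - <<'E'
from h import *
b=capture("scene"); crop("scene",160,180,130,130,5,"pics/b3.png",b)
E
```

```text
slide [212.0, -179.1, -48.6] yaw -1.5 | rows 6.8 0.2 clock 23.02 pos [0.6679, -0.2285, 0.1959] ang -96.8 tilt [-0.58, -0.8] F [2.6, -0.7, 0.8] open 83.8 q6 1.2
```

View pics/b3.png

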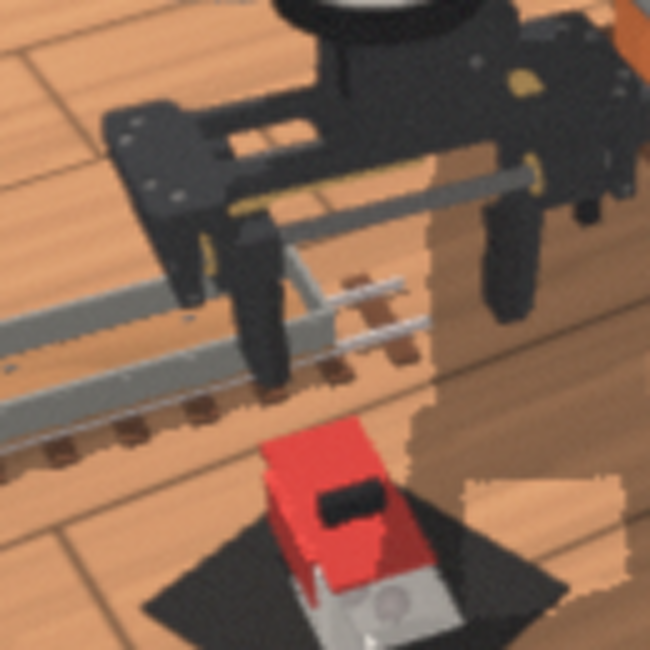

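The tin stands turned on the pad, with its lid still back. Now going out to the reach limit to tilt the empty tool.

Request:
step_arm(
  jaw=[0.9,0.9,0.9,0.9,0.9],
  slide=[
    [28,-24,-8],
    [58,-50,-16],
    [90,-76,-24],
    [121,-102,-32],
    [152,-128,-40],
  ],
  yaw=[0,0,0,0,0],
)

```text
clock: 23.48
position: [0.8404, -0.121, 0.2381]
tool_rot: [[0.993, -0.117, 0.002], [-0.117, -0.993, -0.018], [0.004, 0.018, -1.0]]
contact_force: [1.3, -0.9, -0.2]
opening: 0.0837
```

Request:
step_arm(
  jaw=[0.9,0.9,0.9,0.9,0.9],
  slide=[
    [32,-26,-5],
    [70,-42,-9],
    [111,-42,-9],
    [152,-42,-9],
    [193,-42,-9],
  ],
  yaw=[0,0,0,0,0],
)

```text
clock: 23.9
position: [0.9206, -0.0898, 0.2238]
tool_rot: [[0.993, -0.117, 0.03], [-0.116, -0.993, -0.02], [0.032, 0.017, -0.999]]
contact_force: [0.2, 0.1, 0.6]
opening: 0.084
```

```bash
cat > st.py <<'E'
from bench import read_state
import numpy as np
s=read_state();R=s['tool_rot'];p=s['position'];z=R[:,2]
print("clk",round(s['clock'],2),"p",p.round(4).tolist(),"tilt",np.degrees(np.arccos(-z[2])).round(2),"az",np.degrees(np.arctan2(z[1],z[0])).round(1),"TCPaz",np.degrees(np.arctan2(p[1],p[0])).round(1),"yup",R[2,1].round(3),"x",R[:,0].round(3).tolist(),"q",s['qpos'].round(2).tolist())
E
python3 st.py
```

```text
clk 23.9 p [0.9206, -0.0898, 0.2238] tilt 2.09 az -34.0 TCPaz -5.6 yup 0.017 x [0.993, -0.116, 0.032] q [-0.22, 1.08, 0.3, -0.01, 1.73, 1.46]
```

Request:
step_arm(
  jaw=[0.9,0.9,0.9,0.9,0.9],
  slide=[
    [41,-3,0],
    [82,-6,0],
    [123,-9,0],
    [164,-12,0],
    [205,-15,0],
  ],
  yaw=[0,0,0,0,0],
)

```text
clock: 24.32
position: [0.9372, -0.0863, 0.2044]
tool_rot: [[0.991, -0.117, 0.066], [-0.116, -0.993, -0.024], [0.069, 0.016, -0.998]]
contact_force: [0.9, -0.2, 0.3]
opening: 0.084
```

Request:
step_arm(
  jaw=[0.9,0.9,0.9,0.9,0.9],
  slide=[
    [41,-3,0],
    [82,-6,0],
    [123,-9,0],
    [164,-12,0],
    [205,-15,0],
  ],
  yaw=[0,0,0,0,0],
)

```text
clock: 24.73
position: [0.9514, -0.0824, 0.1895]
tool_rot: [[0.988, -0.117, 0.1], [-0.115, -0.993, -0.027], [0.102, 0.015, -0.995]]
contact_force: [0.0, 0.1, -1.0]
opening: 0.0836
```

```bash
python3 st.py
```

```text
clk 24.73 p [0.9514, -0.0824, 0.1895] tilt 5.94 az -15.1 TCPaz -5.0 yup 0.015 x [0.988, -0.115, 0.102] q [-0.21, 1.12, 0.3, -0.01, 1.62, 1.48]
```

Request:
step_arm(
  jaw=[0.9,0.9,0.9,0.9,0.9],
  slide=[
    [41,-2,-5],
    [82,-4,-10],
    [123,-6,-15],
    [164,-8,-20],
    [203,-10,-25],
  ],
  yaw=[0,0,0,0,0],
)

```text
clock: 25.15
position: [0.9614, -0.0814, 0.1947]
tool_rot: [[0.984, -0.117, 0.134], [-0.114, -0.993, -0.03], [0.137, 0.014, -0.99]]
contact_force: [0.1, 0.4, 0.4]
opening: 0.0835
```

Request:
step_arm(
  jaw=[0.9,0.9,0.9,0.9,0.9],
  slide=[
    [41,-2,-5],
    [82,-4,-10],
    [123,-6,-15],
    [164,-8,-20],
    [203,-10,-25],
  ],
  yaw=[0,0,0,0,0],
)

```text
clock: 25.57
position: [0.9706, -0.0805, 0.2032]
tool_rot: [[0.979, -0.117, 0.168], [-0.113, -0.993, -0.032], [0.171, 0.013, -0.985]]
contact_force: [0.2, 0.0, -0.6]
opening: 0.0837
```

Request:
step_arm(
  jaw=[0.9,0.9,0.9,0.9,0.9],
  slide=[
    [41,-2,-5],
    [82,-4,-10],
    [123,-6,-15],
    [164,-8,-20],
    [203,-10,-25],
  ],
  yaw=[0,0,0,0,0],
)

```text
clock: 25.98
position: [0.9791, -0.0795, 0.215]
tool_rot: [[0.972, -0.117, 0.202], [-0.112, -0.993, -0.035], [0.205, 0.011, -0.979]]
contact_force: [0.3, -0.0, 0.4]
opening: 0.0838
```

```bash
python3 st.py
```

```text
clk 25.98 p [0.9791, -0.0795, 0.215] tilt 11.82 az -9.8 TCPaz -4.6 yup 0.011 x [0.972, -0.112, 0.205] q [-0.2, 1.1, 0.3, 0.01, 1.54, 1.48]
```

Request:
step_arm(
  jaw=[0.9,0.9,0.9,0.9,0.9],
  slide=[
    [41,-2,-3],
    [82,-4,-6],
    [123,-6,-9],
    [164,-8,-12],
    [205,-10,-15],
  ],
  yaw=[0,0,0,0,0],
)

```text
clock: 26.4
position: [0.9881, -0.0788, 0.2238]
tool_rot: [[0.965, -0.116, 0.235], [-0.111, -0.993, -0.037], [0.238, 0.01, -0.971]]
contact_force: [-0.2, -0.7, 0.2]
opening: 0.0836
```

Request:
step_arm(
  jaw=[0.9,0.9,0.9,0.9,0.9],
  slide=[
    [41,-2,-3],
    [82,-4,-6],
    [123,-6,-9],
    [164,-8,-12],
    [205,-10,-15],
  ],
  yaw=[0,0,0,0,0],
)

```text
clock: 26.82
position: [0.9963, -0.0782, 0.2362]
tool_rot: [[0.956, -0.116, 0.268], [-0.109, -0.993, -0.04], [0.271, 0.009, -0.962]]
contact_force: [-0.5, 0.0, -0.6]
opening: 0.0838
```

Request:
step_arm(
  jaw=[0.9,0.9,0.9,0.9,0.9],
  slide=[
    [41,-2,-3],
    [82,-4,-6],
    [123,-6,-9],
    [164,-8,-12],
    [205,-10,-15],
  ],
  yaw=[0,0,0,0,0],
)

```text
clock: 27.23
position: [1.0035, -0.0775, 0.2514]
tool_rot: [[0.947, -0.115, 0.301], [-0.108, -0.993, -0.042], [0.304, 0.007, -0.953]]
contact_force: [-1.1, -0.2, -0.1]
opening: 0.0838
```

Request:
step_arm(
  jaw=[0.9,0.9,0.9,0.9,0.9],
  slide=[
    [41,-2,-3],
    [82,-4,-6],
    [123,-6,-9],
    [164,-8,-12],
    [205,-10,-15],
  ],
  yaw=[0,0,0,0,0],
)

```text
clock: 27.65
position: [1.0099, -0.0768, 0.2692]
tool_rot: [[0.936, -0.115, 0.334], [-0.106, -0.993, -0.044], [0.337, 0.006, -0.942]]
contact_force: [-0.2, -0.6, -0.2]
opening: 0.084
```

```bash
python3 st.py
```

```text
clk 27.65 p [1.0099, -0.0768, 0.2692] tilt 19.67 az -7.6 TCPaz -4.3 yup 0.006 x [0.936, -0.106, 0.337] q [-0.2, 1.05, 0.3, 0.02, 1.45, 1.49]
```

Request:
step_arm(
  jaw=[0.9,0.9,0.9,0.9,0.9],
  slide=[
    [41,-2,0],
    [82,-4,0],
    [123,-6,0],
    [164,-8,0],
    [205,-10,0],
  ],
  yaw=[0,0,0,0,0],
)

```text
clock: 28.07
position: [1.0177, -0.0764, 0.2806]
tool_rot: [[0.924, -0.114, 0.365], [-0.105, -0.993, -0.046], [0.368, 0.005, -0.93]]
contact_force: [-0.2, 0.6, 0.8]
opening: 0.0839
```

Request:
step_arm(
  jaw=[0.9,0.9,0.9,0.9,0.9],
  slide=[
    [41,-2,0],
    [82,-4,0],
    [123,-6,0],
    [164,-8,0],
    [205,-10,0],
  ],
  yaw=[0,0,0,0,0],
)

```text
clock: 28.48
position: [1.0245, -0.076, 0.2953]
tool_rot: [[0.911, -0.114, 0.397], [-0.103, -0.993, -0.048], [0.4, 0.003, -0.917]]
contact_force: [0.2, 1.2, -0.1]
opening: 0.0835
```

Request:
step_arm(
  jaw=[0.9,0.9,0.9,0.9,0.9],
  slide=[
    [41,-2,0],
    [82,-4,0],
    [123,-6,0],
    [164,-8,0],
    [205,-10,0],
  ],
  yaw=[0,0,0,0,0],
)

```text
clock: 28.9
position: [1.0302, -0.0755, 0.3126]
tool_rot: [[0.897, -0.113, 0.428], [-0.101, -0.994, -0.05], [0.431, 0.002, -0.903]]
contact_force: [-0.3, 0.2, 0.5]
opening: 0.0837
```

Request:
step_arm(
  jaw=[0.9,0.9,0.9,0.9,0.9],
  slide=[
    [41,-2,0],
    [82,-4,0],
    [123,-6,0],
    [164,-8,0],
    [205,-10,0],
  ],
  yaw=[0,0,0,0,0],
)

```text
clock: 29.32
position: [1.0349, -0.0749, 0.3323]
tool_rot: [[0.882, -0.113, 0.458], [-0.1, -0.994, -0.052], [0.461, 0.001, -0.887]]
contact_force: [0.1, 0.9, -0.6]
opening: 0.0838
```

```bash
python3 st.py
```

```text
clk 29.32 p [1.0349, -0.0749, 0.3323] tilt 27.45 az -6.5 TCPaz -4.1 yup 0.001 x [0.882, -0.1, 0.461] q [-0.2, 1.0, 0.3, 0.04, 1.37, 1.49]
```

Request:
step_arm(
  jaw=[0.9,0.9,0.9,0.9,0.9],
  slide=[
    [41,-2,0],
    [82,-4,0],
    [123,-6,0],
    [164,-8,0],
    [205,-10,0],
  ],
  yaw=[0,0,0,0,0],
)

```text
clock: 29.73
position: [1.0386, -0.0743, 0.3539]
tool_rot: [[0.866, -0.112, 0.488], [-0.098, -0.994, -0.054], [0.491, -0.001, -0.871]]
contact_force: [-1.2, 0.7, -0.4]
opening: 0.0837
```

```bash
python3 st.py; python3 go.py .6138 -.224 .16 -96.6
```

```text
clk 29.73 p [1.0386, -0.0743, 0.3539] tilt 29.38 az -6.3 TCPaz -4.1 yup -0.001 x [0.866, -0.098, 0.491] q [-0.2, 0.98, 0.3, 0.04, 1.35, 1.49]
slide [-448.3, 196.4, -30.0] yaw 0.2 | rows 11.8 0.0 clock 29.73 pos [1.0386, -0.0743, 0.3539] ang -96.4 tilt [29.18, -3.11] F [-1.2, 0.7, -0.4] open 83.7 q6 1.49
```

The tool is tilted 29.4° along azimuth −6.3°, with its jaw axis level. Going back to the tin.

Request:
step_arm(
  jaw=[0.9,0.9,0.9,0.9,0.9],
  slide=[
    [-36,16,-3],
    [-73,32,-6],
    [-110,48,-9],
    [-147,64,-12],
    [-184,81,-14],
  ],
  yaw=[0,0,0,0,0],
)

```text
clock: 30.15
position: [0.8807, -0.1289, 0.2844]
tool_rot: [[0.866, -0.111, 0.488], [-0.097, -0.994, -0.054], [0.491, -0.001, -0.871]]
contact_force: [0.3, -0.4, -0.3]
opening: 0.0843
```

Request:
step_arm(
  jaw=[0.9,0.9,0.9,0.9,0.9],
  slide=[
    [-36,16,-3],
    [-73,32,-6],
    [-110,48,-9],
    [-147,64,-12],
    [-184,81,-14],
  ],
  yaw=[0,0,0,0,0],
)

```text
clock: 30.57
position: [0.7038, -0.1908, 0.2063]
tool_rot: [[0.865, -0.111, 0.489], [-0.097, -0.994, -0.055], [0.492, 0.0, -0.871]]
contact_force: [0.7, -1.1, 0.4]
opening: 0.0837
```

```bash
python3 st.py; python3 go.py .6138 -.224 .15 -96.6
```

```text
clk 30.57 p [0.7038, -0.1908, 0.2063] tilt 29.48 az -6.4 TCPaz -15.2 yup 0.0 x [0.865, -0.097, 0.492] q [-0.51, 0.26, 1.66, 0.28, 0.76, 1.01]
slide [-102.4, 43.0, 6.8] yaw 0.2 | rows 2.7 0.0 clock 30.57 pos [0.7038, -0.1908, 0.2063] ang -96.4 tilt [29.28, -3.14] F [0.7, -1.1, 0.4] open 83.7 q6 1.01
```

Request:
step_arm(
  jaw=[0.9,0.9,0.9,0.9,0.9],
  slide=[
    [-35,14,2],
    [-70,28,4],
    [-100,43,7],
    [-102,43,7],
    [-102,43,7],
  ],
  yaw=[0,0,0,0,0],
)

```text
clock: 30.98
position: [0.6126, -0.2244, 0.149]
tool_rot: [[0.866, -0.114, 0.487], [-0.1, -0.994, -0.055], [0.49, -0.001, -0.871]]
contact_force: [-0.1, 0.1, -0.4]
opening: 0.0837
```

```bash
python3 st.py; python3 go.py .6138 -.224 .0235 -96.6;  python3 - <<'E'
from h import *
b=capture("scene"); crop("scene",160,200,130,130,5,"pics/b4.png",b)
E
```

```text
clk 30.98 p [0.6126, -0.2244, 0.149] tilt 29.37 az -6.4 TCPaz -20.1 yup -0.001 x [0.866, -0.1, 0.49] q [-0.66, 0.19, 1.89, 0.43, 0.66, 0.74]
slide [-60.5, -0.4, 109.9] yaw 0.1 | rows 3.0 0.0 clock 30.98 pos [0.6126, -0.2244, 0.149] ang -96.5 tilt [29.17, -3.13] F [-0.1, 0.1, -0.4] open 83.7 q6 0.74
```

View pics/b4.png

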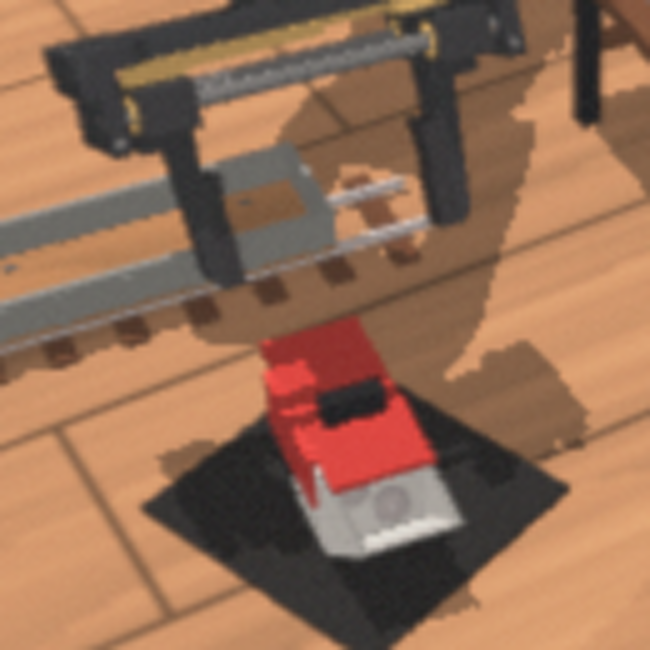

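Everything is as expected: lid bar at (350,400), tin open toward the camera with a ball at (390,500). Descending vertically with the tilted tool.

Request:
step_arm(
  jaw=[0.9,0.9,0.9,0.9,0.9],
  slide=[
    [-16,0,29],
    [-32,0,58],
    [-42,0,76],
    [-47,0,85],
    [-47,0,85],
  ],
  yaw=[0,0,0,0,0],
)

```text
clock: 31.45
position: [0.6156, -0.2237, 0.0518]
tool_rot: [[0.866, -0.111, 0.488], [-0.098, -0.994, -0.053], [0.491, -0.001, -0.871]]
contact_force: [0.3, -0.9, -0.4]
opening: 0.0838
```

```bash
python3 st.py; python3 go.py .6138 -.224 .0235 -96.6;  python3 - <<'E'
from h import *
b=capture("scene"); crop("scene",160,200,130,130,5,"pics/b5.png",b)
E
```

```text
clk 31.45 p [0.6156, -0.2237, 0.0518] tilt 29.4 az -6.3 TCPaz -20.0 yup -0.001 x [0.866, -0.098, 0.491] q [-0.65, 0.37, 1.91, 0.58, 0.48, 0.56]
slide [-15.4, 0.6, 23.8] yaw 0.2 | rows 0.7 0.0 clock 31.45 pos [0.6156, -0.2237, 0.0518] ang -96.4 tilt [29.21, -3.07] F [0.3, -0.9, -0.4] open 83.8 q6 0.56
```

View pics/b5.png

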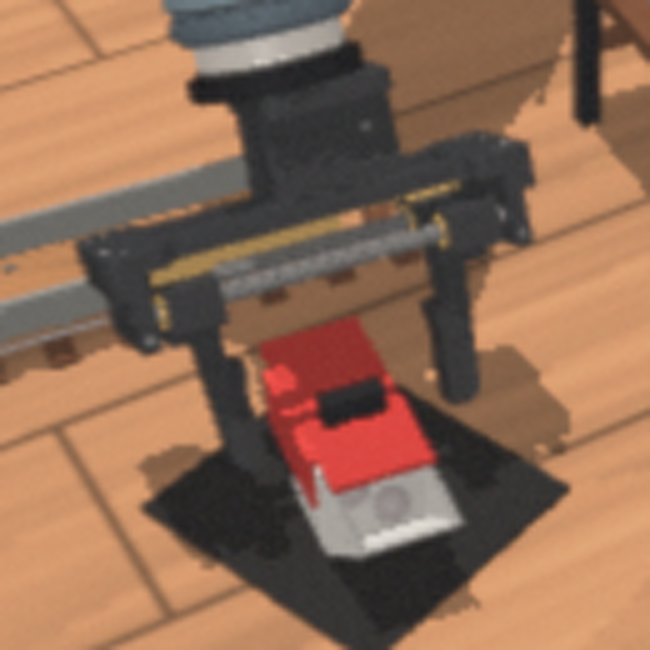

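Request:
step_arm(
  jaw=[0.9,0.9,0.9,0.9,0.9],
  slide=[
    [-5,0,8],
    [-10,0,15],
    [-14,0,21],
    [-15,0,24],
    [-15,0,24],
  ],
  yaw=[0,0,0,0,0],
)

```text
clock: 31.92
position: [0.6147, -0.224, 0.0244]
tool_rot: [[0.865, -0.112, 0.489], [-0.098, -0.994, -0.054], [0.492, -0.001, -0.871]]
contact_force: [-0.5, 0.3, -0.2]
opening: 0.0832
```

Request:
step_arm(
  jaw=[0.3,0,-0.5,-0.5,-0.5],
  slide=[
    [0,0,0],
    [0,0,0],
    [0,0,0],
    [0,0,0],
    [0,0,0],
  ],
  yaw=[0,0,0,0,0],
  newtons=40,
)

```text
clock: 32.33
position: [0.6149, -0.2241, 0.0247]
tool_rot: [[0.865, -0.112, 0.489], [-0.098, -0.994, -0.054], [0.492, -0.001, -0.871]]
contact_force: [0.0, 0.1, -0.2]
opening: 0.0527
```

```bash
python3 st.py; python3 go.py .6138 -.224 .0235 -96.6
```

```text
clk 32.33 p [0.6149, -0.2241, 0.0247] tilt 29.48 az -6.4 TCPaz -20.0 yup -0.001 x [0.865, -0.098, 0.492] q [-0.66, 0.42, 1.91, 0.65, 0.44, 0.49]
slide [-1.5, 0.0, 0.6] yaw 0.2 | rows 0.0 0.0 clock 32.33 pos [0.6149, -0.2241, 0.0247] ang -96.4 tilt [29.28, -3.12] F [0.0, 0.1, -0.2] open 52.7 q6 0.49
```

Request:
step_arm(
  jaw=[-0.5,-0.5,-0.5],
  slide=[
    [0,0,0],
    [0,0,0],
    [0,0,0],
  ],
  yaw=[0,0,0],
  newtons=50,
)

```text
clock: 32.58
position: [0.6148, -0.2242, 0.0248]
tool_rot: [[0.865, -0.112, 0.489], [-0.098, -0.994, -0.055], [0.492, -0.001, -0.87]]
contact_force: [-1.3, -0.6, -0.2]
opening: 0.0488
```

```bash
python3 st.py; python3 go.py .610 -.224 .16 -96.6
```

```text
clk 32.58 p [0.6148, -0.2242, 0.0248] tilt 29.49 az -6.4 TCPaz -20.0 yup -0.001 x [0.865, -0.098, 0.492] q [-0.66, 0.42, 1.91, 0.64, 0.44, 0.49]
slide [62.3, 0.3, -120.0] yaw 0.2 | rows 3.2 0.0 clock 32.58 pos [0.6148, -0.2242, 0.0248] ang -96.4 tilt [29.29, -3.13] F [-1.3, -0.6, -0.2] open 48.8 q6 0.49
```

Request:
step_arm(
  jaw=[-0.5,-0.5,-0.5,-0.5,-0.5],
  slide=[
    [5,0,-9],
    [15,0,-27],
    [31,0,-58],
    [47,0,-90],
    [62,0,-120],
  ],
  yaw=[0,0,0,0,0],
  newtons=50,
)

```text
clock: 33.0
position: [0.6088, -0.2231, 0.1602]
tool_rot: [[0.866, -0.112, 0.487], [-0.098, -0.994, -0.054], [0.49, -0.001, -0.872]]
contact_force: [0.9, -1.2, -2.7]
opening: 0.0487
```

```bash
python3 st.py;  python3 - <<'E'
from h import *
b=capture("scene"); crop("scene",160,180,130,130,5,"pics/b6.png",b)
E
```

```text
clk 33.0 p [0.6088, -0.2231, 0.1602] tilt 29.34 az -6.3 TCPaz -20.1 yup -0.001 x [0.866, -0.098, 0.49] q [-0.66, 0.16, 1.89, 0.42, 0.69, 0.75]
```

View pics/b6.png

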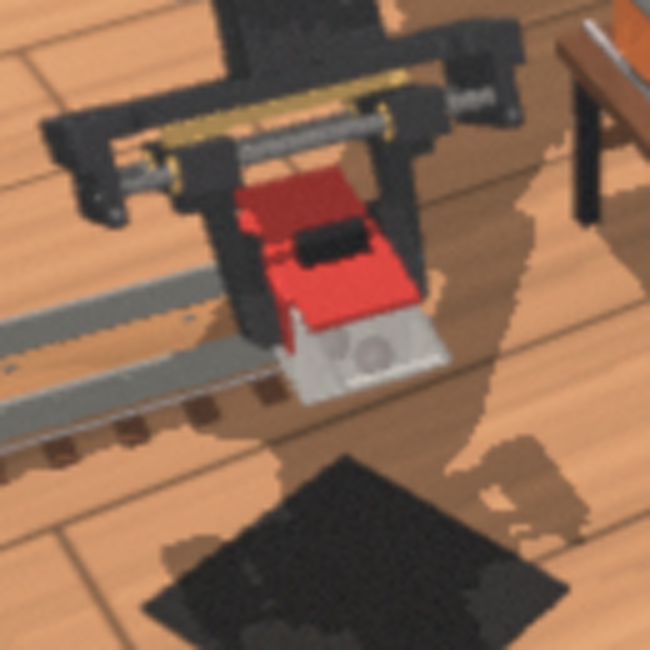

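Both balls show inside, at (340,345) and (372,352), and the lid is held back. Now working out the flip pose over the wagon.

```bash
cat > flip.py <<'E'
import numpy as np,sys
from bench import read_state
from scipy.spatial.transform import Rotation as Ro
def R0():
    z=np.array([.489,-.055,-.870]); y=np.array([-.112,-.994,-.001]); z/=np.linalg.norm(z); y-=z*(y@z); y/=np.linalg.norm(y); return np.c_[np.cross(y,z),y,z]
RT0=R0()
az=np.radians(-6.4+0.0)
xt=-np.array([np.cos(az),np.sin(az),0]); zt=np.array([0,0,1.]); RN=np.c_[xt,np.cross(zt,xt),zt]
Q=RT0.T@RN            # tin in tool
g=np.array([25,1.5,38.3])*1e-3
def tinpt(R,p,pt): return p-.019*R[:,2]+R@Q@(np.array(pt)*1e-3-g)
if __name__=="__main__":
    s=read_state();R=s['tool_rot'];p=s['position']
    Rt=R@Q; print("tin now: lip",tinpt(R,p,[-48,0,46]).round(4),"z-axis",Rt[:,2].round(3),"x",Rt[:,0].round(3))
    for psi in (-45,-90,-135,-180):
        Rn=RT0@Ro.from_rotvec([0,0,np.radians(psi)]).as_matrix()
        Rt=Rn@Q; P=np.zeros(3)
        pts=[[-48,y,46] for y in(-23,23)]+[[46,y,0] for y in(-23,23)]+[[2,y,0] for y in(-23,23)]+[[86,y,50] for y in(-23,23)]
        W=np.array([tinpt(Rn,P,q) for q in pts])
        print(psi,"tin z tilt",np.degrees(np.arccos(Rt[2,2])).round(1),"spout elev",np.degrees(np.arcsin(-Rt[2,0])).round(1),"spout az",np.degrees(np.arctan2(-Rt[1,0],-Rt[0,0])).round(1),"lip-TCP",tinpt(Rn,P,[-48,0,46]).round(4),"min z rel TCP",W[:,2].min().round(3),"x range",W[:,0].min().round(3),W[:,0].max().round(3))
E
python3 flip.py
```

```text
tin now: lip [ 0.6757 -0.231   0.1936] z-axis [-0.008  0.006  1.   ] x [-0.994  0.111 -0.008]
-45 tin z tilt 21.7 spout elev -7.2 spout az 31.9 lip-TCP [0.0507 0.0433 0.014 ] min z rel TCP -0.03 x range -0.075 0.063
-90 tin z tilt 40.7 spout elev -25.4 spout az 68.0 lip-TCP [ 0.0112  0.0665 -0.0097] min z rel TCP -0.034 x range -0.055 0.031
-135 tin z tilt 54.1 spout elev -47.0 spout az 109.1 lip-TCP [-0.0319  0.0504 -0.0329] min z rel TCP -0.041 x range -0.048 0.037
-180 tin z tilt 59.0 spout elev -59.0 spout az 173.6 lip-TCP [-0.0534  0.0045 -0.0421] min z rel TCP -0.042 x range -0.056 0.036
```

```bash
python3 go.py .55 -.258 .15
```

```text
slide [-60.1, 39.2, -12.7] yaw 0 | rows 1.7 0.0 clock 33.05 pos [0.6124, -0.2256, 0.1689] ang -96.4 tilt [29.73, -3.43] F [4.3, -1.7, 1.4] open 48.4 q6 0.75
```

Request:
step_arm(
  jaw=[-0.5,-0.5,-0.5,-0.5,-0.5],
  slide=[
    [-12,8,-2],
    [-24,16,-5],
    [-36,24,-8],
    [-48,31,-10],
    [-60,39,-13],
  ],
  yaw=[-5,-12,-19,-26,-33],
  newtons=50,
)

```text
clock: 33.47
position: [0.5489, -0.2573, 0.1493]
tool_rot: [[0.781, 0.38, 0.495], [0.467, -0.882, -0.059], [0.414, 0.277, -0.867]]
contact_force: [-1.4, -0.8, -3.5]
opening: 0.0487
```

```bash
python3 st.py; python3 flip.py | head -1; python3 go.py .49 -.295 .14
```

```text
clk 33.47 p [0.5489, -0.2573, 0.1493] tilt 29.89 az -6.8 TCPaz -25.1 yup 0.277 x [0.781, 0.467, 0.414] q [-0.8, 0.1, 1.99, 0.51, 0.7, -0.04]
tin now: lip [ 0.606  -0.2251  0.1679] z-axis [-0.046  0.281  0.959] x [-0.923 -0.378  0.066]
slide [-67.4, 8.3, -18.9] yaw 0 | rows 1.7 0.0 clock 33.47 pos [0.5489, -0.2573, 0.1493] ang -66.7 tilt [29.66, -3.36] F [-1.4, -0.8, -3.5] open 48.7 q6 -0.04
```

Request:
step_arm(
  jaw=[-0.5,-0.5,-0.5,-0.5,-0.5],
  slide=[
    [-13,2,-4],
    [-27,4,-8],
    [-40,5,-11],
    [-54,7,-15],
    [-67,8,-19],
  ],
  yaw=[-7,-14,-21,-28,-35],
  newtons=50,
)

```text
clock: 33.88
position: [0.4891, -0.2944, 0.1392]
tool_rot: [[0.417, 0.763, 0.494], [0.891, -0.45, -0.058], [0.178, 0.464, -0.868]]
contact_force: [-0.2, -0.4, -3.5]
opening: 0.0486
```

```bash
python3 st.py; python3 flip.py | head -1; python3 go.py .432 -.325 .125
```

```text
clk 33.88 p [0.4891, -0.2944, 0.1392] tilt 29.82 az -6.7 TCPaz -31.0 yup 0.464 x [0.417, 0.891, 0.178] q [-0.96, 0.05, 2.07, 0.58, 0.75, -0.86]
tin now: lip [ 0.5211 -0.2342  0.1416] z-axis [-0.225  0.489  0.843] x [-0.606 -0.748  0.272]
slide [-53.7, -36.4, -14.1] yaw 0 | rows 1.6 0.0 clock 33.88 pos [0.4891, -0.2944, 0.1392] ang -30.5 tilt [29.6, -3.31] F [-0.2, -0.4, -3.5] open 48.6 q6 -0.86
```

Request:
step_arm(
  jaw=[-0.5,-0.5,-0.5,-0.5,-0.5],
  slide=[
    [-13,-9,-3],
    [-26,-18,-6],
    [-40,-27,-10],
    [-54,-36,-14],
    [-54,-36,-14],
  ],
  yaw=[-7,-14,-21,-28,-32],
  newtons=50,
)

```text
clock: 34.3
position: [0.4301, -0.3261, 0.1237]
tool_rot: [[-0.054, 0.869, 0.492], [0.994, 0.095, -0.058], [-0.097, 0.486, -0.868]]
contact_force: [0.5, -0.3, -1.6]
opening: 0.0486
```

```bash
python3 st.py; python3 flip.py | head -1; python3 go.py .432 -.325 .12;  python3 - <<'E'
from h import *
b=capture("scene"); crop("scene",90,170,160,140,5,"pics/b7.png",b)
E
```

```text
clk 34.3 p [0.4301, -0.3261, 0.1237] tilt 29.72 az -6.7 TCPaz -37.2 yup 0.486 x [-0.054, 0.994, -0.097] q [-1.13, 0.04, 2.12, 0.63, 0.79, -1.62]
tin now: lip [ 0.4301 -0.2599  0.1075] z-axis [-0.456  0.54   0.708] x [-0.194 -0.836  0.512]
slide [1.4, 0.0, 4.1] yaw 0 | rows 0.1 0.0 clock 34.3 pos [0.4301, -0.3261, 0.1237] ang 6.2 tilt [29.49, -3.32] F [0.5, -0.3, -1.6] open 48.6 q6 -1.62
```

View pics/b7.png

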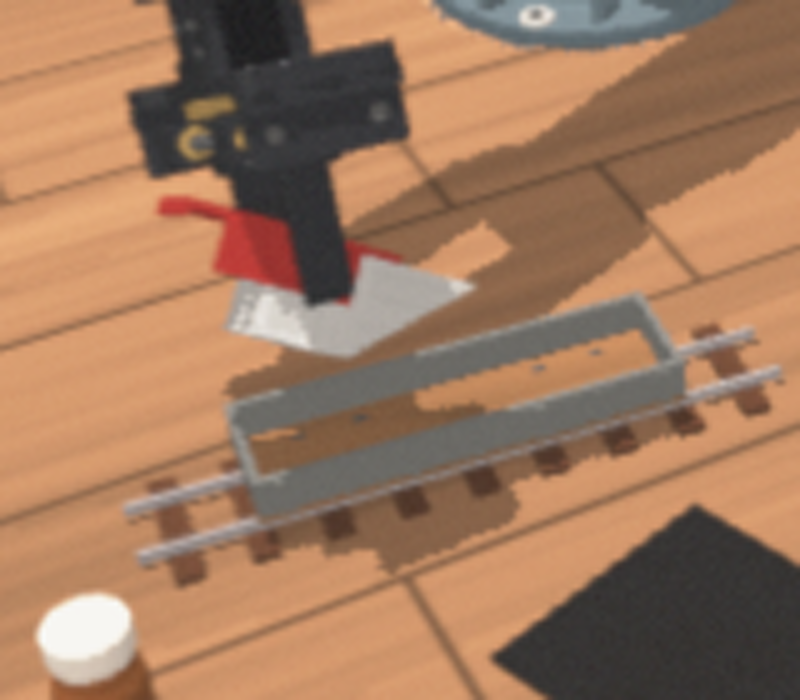

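The spout is 31° down over the wagon, and the balls are still in. Finishing the turn while keeping the lip over the bed.

```bash
cat > path.py <<'E'
from flip import *
def path(tlip,psis,zmin=.0):
    s=read_state();R=s['tool_rot'];p=s['position']
    for psi,t in zip(psis,tlip):
        Rn=R@Ro.from_rotvec([0,0,np.radians(psi)]).as_matrix()
        rel=tinpt(Rn,np.zeros(3),[-48,0,46]); P=np.array(t)-rel
        pts=[[-48,y,46] for y in(-23,23)]+[[46,y,0] for y in(-23,23)]+[[2,y,0] for y in(-23,23)]
        mz=min(tinpt(Rn,P,q)[2] for q in pts)
        x=(Rn@Q)[:,0]
        print(psi,"slide",(R.T@(P-p)*1e3).round(0).tolist(),"TCP",P.round(3).tolist(),"minz",mz.round(3),"spout elev",-np.degrees(np.arcsin(x[2])).round(1),"az",np.degrees(np.arctan2(-x[1],-x[0])).round(0))
if __name__=="__main__":
    path([[.431,-.262,.085],[.432,-.262,.08],[.433,-.262,.076],[.434,-.262,.072],[.435,-.262,.068],[.435,-.262,.062],[.435,-.262,.058]],[-7,-14,-21,-28,-35,-55,-78])
E
python3 path.py
```

```text
-7 slide [1.0, -3.0, 20.0] TCP [0.438, -0.327, 0.105] minz 0.071 spout elev -34.3 az 83.0
-14 slide [3.0, 4.0, 25.0] TCP [0.446, -0.324, 0.104] minz 0.07 spout elev -37.8 az 89.0
-21 slide [6.0, 10.0, 29.0] TCP [0.454, -0.321, 0.103] minz 0.066 spout elev -41.2 az 96.0
-28 slide [10.0, 17.0, 33.0] TCP [0.461, -0.317, 0.103] minz 0.063 spout elev -44.6 az 103.0
-35 slide [14.0, 22.0, 37.0] TCP [0.468, -0.311, 0.102] minz 0.06 spout elev -47.7 az 110.0
-55 slide [32.0, 36.0, 42.0] TCP [0.481, -0.293, 0.102] minz 0.057 spout elev -55.4 az 135.0
-78 slide [57.0, 44.0, 45.0] TCP [0.488, -0.267, 0.1] minz 0.058 spout elev -59.2 az 172.0
```

Request:
step_arm(
  jaw=[-0.5,-0.5,-0.5,-0.5,-0.5],
  slide=[
    [1,-2,12],
    [3,4,24],
    [6,10,29],
    [10,17,33],
    [14,22,36],
  ],
  yaw=[-7,-14,-21,-28,-35],
  newtons=50,
)

```text
clock: 34.77
position: [0.4673, -0.311, 0.1014]
tool_rot: [[-0.547, 0.677, 0.492], [0.756, 0.652, -0.057], [-0.359, 0.341, -0.869]]
contact_force: [0.6, -0.5, -3.4]
opening: 0.0483
```

```bash
sed -i 's/^    path(.*/    path([[.435,-.262,.066],[.435,-.262,.064],[.435,-.262,.062],[.435,-.262,.06],[.435,-.262,.058]],[-7,-14,-21,-28,-35]);path([[.435,-.262,.058]],[-43])/' path.py; python3 st.py; python3 path.py
```

```text
clk 34.77 p [0.4673, -0.311, 0.1014] tilt 29.7 az -6.6 TCPaz -33.6 yup 0.341 x [-0.547, 0.756, -0.359] q [-1.03, 0.12, 2.09, 0.65, 0.7, -2.18]
-7 slide [1.0, 8.0, 2.0] TCP [0.473, -0.305, 0.102] minz 0.059 spout elev -50.8 az 119.0
-14 slide [3.0, 15.0, 4.0] TCP [0.478, -0.299, 0.102] minz 0.058 spout elev -53.4 az 127.0
-21 slide [7.0, 22.0, 5.0] TCP [0.481, -0.292, 0.102] minz 0.058 spout elev -55.7 az 137.0
-28 slide [11.0, 29.0, 7.0] TCP [0.484, -0.284, 0.101] minz 0.057 spout elev -57.5 az 148.0
-35 slide [16.0, 35.0, 9.0] TCP [0.487, -0.276, 0.1] minz 0.056 spout elev -58.7 az 159.0
-43 slide [22.0, 42.0, 9.0] TCP [0.488, -0.267, 0.1] minz 0.058 spout elev -59.2 az 173.0
```

```bash
 python3 - <<'E'
from h import *
b=capture("scene"); crop("scene",90,170,160,140,5,"pics/b8.png",b)
E
```

```text
(no output)
```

View pics/b8.png

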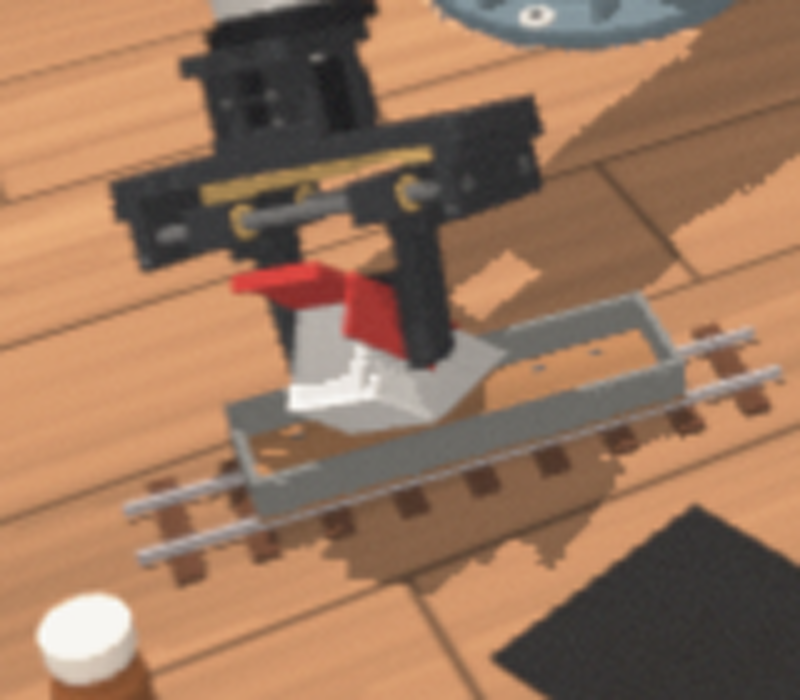

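Request:
step_arm(
  jaw=[-0.5,-0.5,-0.5,-0.5,-0.5],
  slide=[
    [1,8,2],
    [3,15,4],
    [7,22,5],
    [11,29,7],
    [16,35,9],
  ],
  yaw=[-7,-14,-21,-28,-35],
  newtons=50,
)

```text
clock: 35.23
position: [0.487, -0.2751, 0.0995]
tool_rot: [[-0.839, 0.232, 0.492], [0.236, 0.97, -0.055], [-0.49, 0.07, -0.869]]
contact_force: [1.4, 0.1, -2.6]
opening: 0.0488
```

```bash
 python3 st.py; python3 flip.py|head -1; python3 - <<'E'
from h import *
b=capture("scene"); crop("scene",90,170,160,140,5,"pics/b9.png",b)
E
```

```text
clk 35.23 p [0.487, -0.2751, 0.0995] tilt 29.7 az -6.4 TCPaz -29.5 yup 0.07 x [-0.839, 0.236, -0.49] q [-0.94, 0.11, 2.11, 0.64, 0.66, -2.72]
tin now: lip [ 0.4352 -0.2613  0.0575] z-axis [-0.842  0.164  0.515] x [ 0.488 -0.177  0.855]
```

View pics/b9.png

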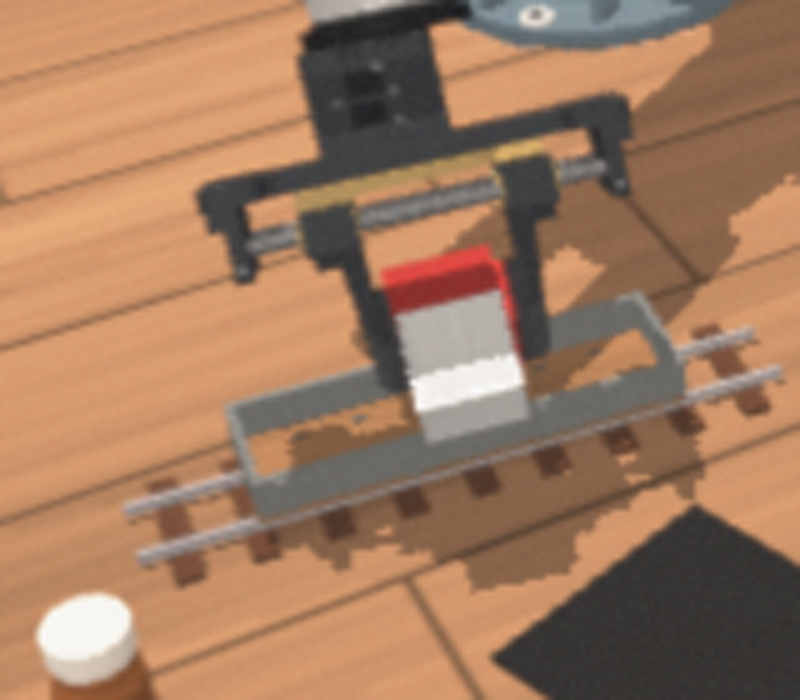

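The tin is tipped about 59° with its lip over the bed. Holding to let the balls roll out.

Request:
step_arm(
  jaw=[-0.5,-0.5,-0.5,-0.5,-0.5],
  slide=[
    [1,2,0],
    [2,4,0],
    [3,6,0],
    [3,6,0],
    [3,6,0],
  ],
  yaw=[-2,-4,-6,-6,-6],
  newtons=50,
)

```text
clock: 35.7
position: [0.4855, -0.2668, 0.0976]
tool_rot: [[-0.86, 0.14, 0.492], [0.131, 0.99, -0.053], [-0.494, 0.019, -0.869]]
contact_force: [-0.5, 0.1, -1.9]
opening: 0.0488
```

Request:
step_arm(
  jaw=[-0.5,-0.5,-0.5,-0.5,-0.5],
  slide=[
    [0,0,0],
    [0,0,0],
    [0,0,0],
    [0,0,0],
    [0,0,0],
  ],
  yaw=[0,0,0,0,0],
  newtons=50,
)

```text
clock: 36.12
position: [0.4855, -0.2669, 0.0976]
tool_rot: [[-0.859, 0.141, 0.492], [0.132, 0.99, -0.053], [-0.494, 0.019, -0.869]]
contact_force: [-0.7, -0.5, -2.3]
opening: 0.0484
```

```bash
 python3 st.py; python3 flip.py|head -1; python3 - <<'E'
from h import *
b=capture("scene"); a=capture("top")
H=np.zeros((400,800,3),np.uint8)
H[:,:400]=cv2.resize(a[180:280,320:420,::-1],(400,400),interpolation=2);H[:,400:]=cv2.resize(b[210:290,150:230,::-1],(400,400),interpolation=2);cv2.imwrite("pics/d1.png",H)
for n in("scene","top"): print(n,[(np.round(x['bbox'],1).tolist(),round(x['score'],2)) for x in boxes_of(n,"ball1_center")])
E
```

```text
clk 36.12 p [0.4855, -0.2669, 0.0976] tilt 29.63 az -6.2 TCPaz -28.8 yup 0.019 x [-0.859, 0.132, -0.494] q [-0.93, 0.1, 2.13, 0.64, 0.65, -2.82]
tin now: lip [ 0.4325 -0.2601  0.0554] z-axis [-0.851  0.111  0.513] x [ 0.506 -0.087  0.858]
scene []
top []
```

View pics/d1.png

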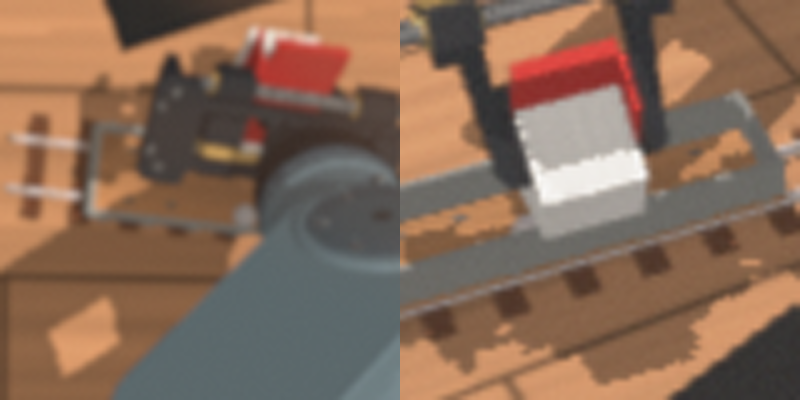

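A ball-like grey disc shows in the bed in the top view, at (381,234). I'll raise the tin, still tipped, to see the bed.

```bash
 python3 go.py .487 -.267 .19
```

```text
slide [-46.9, 1.7, -79.6] yaw 0 | rows 2.2 0.0 clock 36.32 pos [0.4856, -0.2668, 0.0976] ang 81.9 tilt [29.44, -3.04] F [0.6, 0.0, -1.7] open 48.5 q6 -2.82
```

Request:
step_arm(
  jaw=[-0.5,-0.5,-0.5,-0.5],
  slide=[
    [-12,0,-20],
    [-25,1,-42],
    [-37,2,-63],
    [-47,2,-80],
  ],
  yaw=[0,0,0,0],
  newtons=50,
)

```text
clock: 36.65
position: [0.487, -0.2668, 0.1921]
tool_rot: [[-0.859, 0.14, 0.492], [0.131, 0.99, -0.054], [-0.494, 0.018, -0.869]]
contact_force: [0.5, 0.1, -1.6]
opening: 0.0485
```

```bash
 python3 st.py; python3 - <<'E'
from h import *
b=capture("scene"); a=capture("top")
H=np.zeros((400,800,3),np.uint8)
H[:,:400]=cv2.resize(a[180:280,320:420,::-1],(400,400),interpolation=2);H[:,400:]=cv2.resize(b[200:300,135:235,::-1],(400,400),interpolation=2);cv2.imwrite("pics/d2.png",H)
for n in("scene","top"): print(n,[(np.round(x['bbox'],1).tolist(),round(x['score'],2)) for x in boxes_of(n,"ball1_center")])
E
```

```text
clk 36.65 p [0.487, -0.2668, 0.1921] tilt 29.66 az -6.2 TCPaz -28.7 yup 0.018 x [-0.859, 0.131, -0.494] q [-0.93, -0.08, 2.07, 0.5, 0.85, -2.63]
scene []
top []
```

View pics/d2.png

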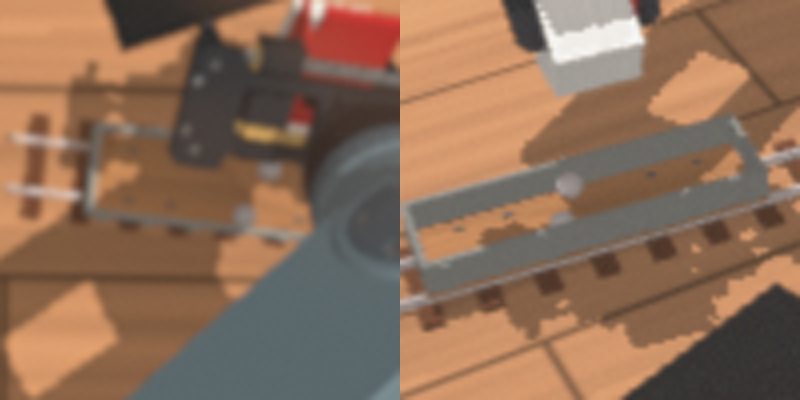

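Both balls lie in the bed: scene crop (568,183) and (563,220), top crop (243,215) and (270,170). Now turning the tin back upright while carrying it to the pad.

Request:
step_arm(
  jaw=[-0.5,-0.5,-0.5,-0.5,-0.5],
  slide=[
    [0,0,0],
    [-4,0,2],
    [-8,0,4],
    [-13,0,7],
    [-17,0,10],
  ],
  yaw=[5,12,19,26,33],
  newtons=50,
)

```text
clock: 37.27
position: [0.5056, -0.2684, 0.1871]
tool_rot: [[-0.642, 0.59, 0.489], [0.655, 0.754, -0.051], [-0.399, 0.288, -0.871]]
contact_force: [0.6, 0.1, -2.6]
opening: 0.0485
```

```bash
 python3 st.py; python3 go.py .56 -.25 .19 -96.4
```

```text
clk 37.27 p [0.5056, -0.2684, 0.1871] tilt 29.47 az -5.9 TCPaz -28.0 yup 0.288 x [-0.642, 0.655, -0.399] q [-0.9, -0.03, 2.03, 0.5, 0.83, -2.02]
slide [-24.0, 46.8, 23.1] yaw -31.6 | rows 1.4 4.4 clock 37.27 pos [0.5056, -0.2684, 0.1871] ang 52.0 tilt [29.3, -2.9] F [0.6, 0.1, -2.6] open 48.5 q6 -2.02
```

Request:
step_arm(
  jaw=[-0.5,-0.5,-0.5,-0.5,-0.5],
  slide=[
    [-5,9,5],
    [-10,18,9],
    [-15,28,14],
    [-20,38,18],
    [-24,47,23],
  ],
  yaw=[7,14,21,28,35],
  newtons=50,
)

```text
clock: 37.68
position: [0.5596, -0.2487, 0.1873]
tool_rot: [[-0.183, 0.854, 0.487], [0.971, 0.235, -0.048], [-0.155, 0.464, -0.872]]
contact_force: [-0.4, -0.0, -2.3]
opening: 0.0483
```

```bash
 python3 st.py; python3 go.py .6125 -.225 .18 -96.4
```

```text
clk 37.68 p [0.5596, -0.2487, 0.1873] tilt 29.29 az -5.6 TCPaz -24.0 yup 0.464 x [-0.183, 0.971, -0.155] q [-0.77, 0.05, 1.95, 0.45, 0.78, -1.26]
slide [14.5, 47.4, 31.0] yaw -68.2 | rows 1.4 9.5 clock 37.68 pos [0.5596, -0.2487, 0.1873] ang 15.4 tilt [29.13, -2.75] F [-0.4, -0.0, -2.3] open 48.3 q6 -1.26
```

Request:
step_arm(
  jaw=[-0.5,-0.5,-0.5,-0.5,-0.5],
  slide=[
    [3,10,6],
    [6,20,12],
    [9,30,18],
    [12,40,25],
    [14,47,31],
  ],
  yaw=[7,14,21,28,35],
  newtons=50,
)

```text
clock: 38.1
position: [0.6118, -0.2241, 0.1766]
tool_rot: [[0.345, 0.804, 0.484], [0.928, -0.371, -0.045], [0.143, 0.464, -0.874]]
contact_force: [0.2, 0.2, -2.6]
opening: 0.0486
```

Request:
step_arm(
  jaw=[-0.5,-0.5,-0.5,-0.5,-0.5],
  slide=[
    [0,0,0],
    [0,0,0],
    [0,0,0],
    [0,0,0],
    [0,0,0],
  ],
  yaw=[7,14,21,28,35],
  newtons=50,
)

```text
clock: 38.52
position: [0.6104, -0.223, 0.173]
tool_rot: [[0.748, 0.458, 0.48], [0.541, -0.84, -0.042], [0.384, 0.292, -0.876]]
contact_force: [0.5, 0.2, -1.9]
opening: 0.0487
```

```bash
 python3 st.py; python3 go.py .6148 -.2242 .18 -96.4
```

```text
clk 38.52 p [0.6104, -0.223, 0.173] tilt 28.83 az -5.0 TCPaz -20.1 yup 0.292 x [0.748, 0.541, 0.384] q [-0.66, 0.15, 1.87, 0.4, 0.73, 0.1]
slide [5.3, 5.0, -4.0] yaw 35.0 | rows 0.2 4.9 clock 38.52 pos [0.6104, -0.223, 0.173] ang -61.4 tilt [28.7, -2.43] F [0.5, 0.2, -1.9] open 48.7 q6 0.1
```

Request:
step_arm(
  jaw=[-0.5,-0.5,-0.5,-0.5,-0.5],
  slide=[
    [1,1,0],
    [2,2,0],
    [3,3,0],
    [4,4,0],
    [4,4,0],
  ],
  yaw=[7,14,21,28,34],
  newtons=50,
)

```text
clock: 38.93
position: [0.6141, -0.2234, 0.1725]
tool_rot: [[0.878, -0.044, 0.477], [-0.029, -0.999, -0.04], [0.478, 0.021, -0.878]]
contact_force: [0.4, 1.1, -2.6]
opening: 0.0484
```

```bash
 python3 st.py; python3 flip.py|head -1; python3 go.py .6148 -.2242 .045 -96.4; python3 - <<'E'
from h import *
b=capture("scene"); crop("scene",150,170,150,140,5,"pics/d3.png",b)
E
```

```text
clk 38.93 p [0.6141, -0.2234, 0.1725] tilt 28.61 az -4.8 TCPaz -20.0 yup 0.021 x [0.878, -0.029, 0.478] q [-0.66, 0.16, 1.86, 0.4, 0.73, 0.71]
tin now: lip [ 0.6782 -0.2241  0.1957] z-axis [0.017 0.021 1.   ] x [-0.999  0.044  0.016]
slide [-60.4, -1.9, 112.3] yaw 3.9 | rows 3.1 0.5 clock 38.93 pos [0.6141, -0.2234, 0.1725] ang -92.5 tilt [28.5, -2.28] F [0.4, 1.1, -2.6] open 48.4 q6 0.71
```

View pics/d3.png

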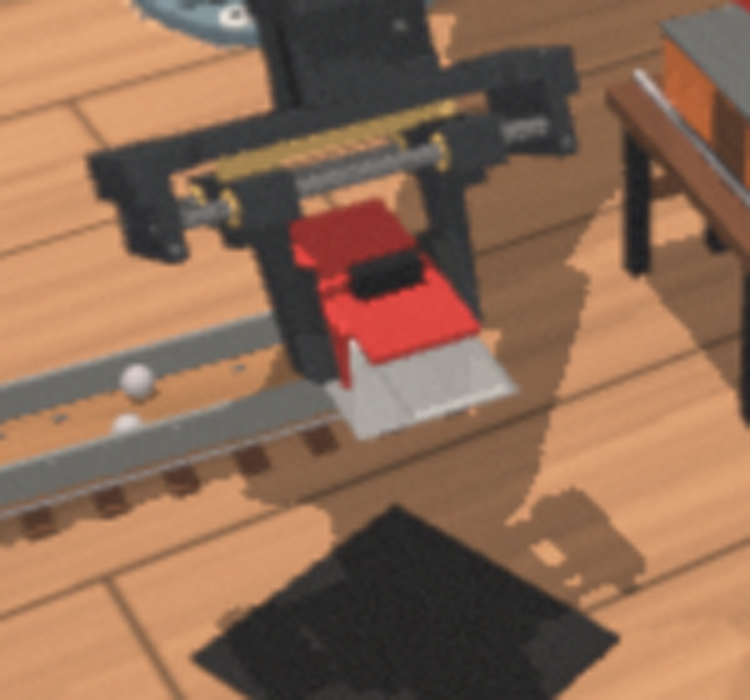

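The tin is upright to within about 1.5° and empty. Both balls are in the bed at (137,380) and (127,425), and the lid is still back on the tin. Lowering.

Request:
step_arm(
  jaw=[-0.5,-0.5,-0.5,-0.5,-0.5],
  slide=[
    [-16,0,29],
    [-33,-1,60],
    [-48,-2,90],
    [-58,-2,108],
    [-60,-2,112],
  ],
  yaw=[1,2,2,2,2],
  newtons=50,
)

```text
clock: 39.4
position: [0.6106, -0.2207, 0.038]
tool_rot: [[0.88, -0.077, 0.469], [-0.07, -0.997, -0.034], [0.47, -0.003, -0.883]]
contact_force: [-1.3, -0.5, -2.3]
opening: 0.0487
```

```bash
 python3 st.py; python3 flip.py|head -1; python3 go.py .6148 -.2242 .0248 -94.6
```

```text
clk 39.4 p [0.6106, -0.2207, 0.038] tilt 28.03 az -4.1 TCPaz -19.9 yup -0.003 x [0.88, -0.07, 0.47] q [-0.66, 0.39, 1.9, 0.58, 0.5, 0.53]
tin now: lip [ 0.6748 -0.2242  0.0606] z-axis [ 0.025 -0.005  1.   ] x [-0.997  0.076  0.026]
slide [-2.3, 3.2, 13.7] yaw 0.2 | rows 0.3 0.0 clock 39.4 pos [0.6106, -0.2207, 0.038] ang -94.4 tilt [27.95, -1.92] F [-1.3, -0.5, -2.3] open 48.7 q6 0.53
```

Request:
step_arm(
  jaw=[-0.5,-0.5,-0.5,-0.5,-0.5],
  slide=[
    [0,1,0],
    [-1,2,3],
    [-2,2,6],
    [-3,2,8],
    [-3,2,8],
  ],
  yaw=[0,0,0,0,0],
  newtons=50,
)

```text
clock: 39.82
position: [0.6122, -0.2232, 0.0304]
tool_rot: [[0.879, -0.077, 0.47], [-0.069, -0.997, -0.034], [0.471, -0.002, -0.882]]
contact_force: [0.2, 0.1, -2.7]
opening: 0.0489
```

```bash
 python3 st.py; python3 flip.py|head -1; python3 go.py .6148 -.2242 .0248 -94.6
```

```text
clk 39.82 p [0.6122, -0.2232, 0.0304] tilt 28.12 az -4.2 TCPaz -20.0 yup -0.002 x [0.879, -0.069, 0.471] q [-0.66, 0.41, 1.9, 0.59, 0.49, 0.51]
tin now: lip [ 0.6763 -0.2266  0.0531] z-axis [ 0.024 -0.004  1.   ] x [-0.997  0.076  0.024]
slide [-0.3, 0.8, 6.2] yaw 0.2 | rows 0.2 0.0 clock 39.82 pos [0.6122, -0.2232, 0.0304] ang -94.4 tilt [28.03, -1.97] F [0.2, 0.1, -2.7] open 48.9 q6 0.51
```

Request:
step_arm(
  jaw=[-0.5,-0.5,-0.5,-0.5,-0.5],
  slide=[
    [-1,0,2],
    [-2,0,4],
    [-2.5,0,5],
    [-2.8,0,5.6],
    [-2.8,0,5.6],
  ],
  yaw=[0,0,0,0,0],
  newtons=30,
)

```text
clock: 40.23
position: [0.613, -0.2235, 0.0252]
tool_rot: [[0.879, -0.077, 0.471], [-0.068, -0.997, -0.035], [0.473, -0.001, -0.881]]
contact_force: [-3.5, 1.3, 2.9]
opening: 0.0485
```

```bash
 python3 st.py; python3 go.py .6148 -.2242 .0248 -94.6
```

```text
clk 40.23 p [0.613, -0.2235, 0.0252] tilt 28.2 az -4.3 TCPaz -20.0 yup -0.001 x [0.879, -0.068, 0.473] q [-0.66, 0.42, 1.9, 0.61, 0.48, 0.49]
slide [1.5, 0.5, 1.2] yaw 0.2 | rows 0.0 0.0 clock 40.23 pos [0.613, -0.2235, 0.0252] ang -94.4 tilt [28.12, -2.01] F [-3.5, 1.3, 2.9] open 48.5 q6 0.49
```

In contact with the pad. Releasing.

Request:
step_arm(
  jaw=[0.0,0.4,0.9,0.9,0.9],
  slide=[
    [0,0,0],
    [0,0,0],
    [0,0,0],
    [0,0,0],
    [0,0,0],
  ],
  yaw=[0,0,0,0,0],
  newtons=10,
)

```text
clock: 40.65
position: [0.6131, -0.2237, 0.0253]
tool_rot: [[0.878, -0.077, 0.471], [-0.068, -0.997, -0.035], [0.473, -0.001, -0.881]]
contact_force: [0.1, -1.0, 0.1]
opening: 0.0738
```

Request:
step_arm(
  jaw=[0.9,0.9,0.9,0.9,0.9],
  slide=[
    [7,0,-13],
    [23,0,-44],
    [39,0,-75],
    [55,0,-105],
    [70,0,-135],
  ],
  yaw=[0,0,0,0,0],
)

```text
clock: 41.07
position: [0.6107, -0.2237, 0.1789]
tool_rot: [[0.879, -0.077, 0.471], [-0.069, -0.997, -0.036], [0.473, -0.001, -0.881]]
contact_force: [1.3, -0.5, -0.0]
opening: 0.0834
```

```bash
 python3 st.py; python3 - <<'E'
from h import *
b=capture("scene"); crop("scene",130,170,160,140,5,"pics/d4.png",b)
E
```

```text
clk 41.07 p [0.6107, -0.2237, 0.1789] tilt 28.21 az -4.3 TCPaz -20.1 yup -0.001 x [0.879, -0.069, 0.473] q [-0.66, 0.15, 1.85, 0.39, 0.76, 0.75]
```

View pics/d4.png

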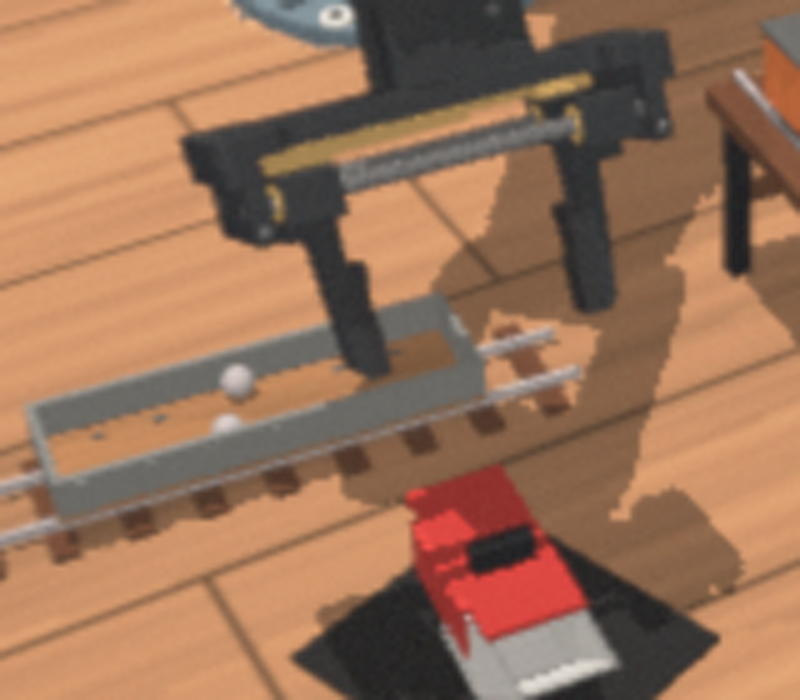

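The tin stands on the pad with its lid on, and both balls are in the bed at (237,380) and (228,425). Withdrawing further, then a full check against the first pictures.

Request:
step_arm(
  jaw=[0.9,0.9,0.9,0.9,0.9],
  slide=[
    [-20,0,-20],
    [-45,0,-45],
    [-70,0,-70],
    [-85,0,-85],
    [-85,0,-85],
  ],
  yaw=[0,0,0,0,0],
)

```text
clock: 41.53
position: [0.4972, -0.2167, 0.2219]
tool_rot: [[0.874, -0.079, 0.48], [-0.066, -0.997, -0.043], [0.482, 0.006, -0.876]]
contact_force: [-0.3, -0.6, -1.2]
opening: 0.0838
```

```bash
 python3 st.py; python3 - <<'E'
from h import *
b=capture("scene"); a=capture("top")
cv2.imwrite("pics/e_scene.png",b[:,:,::-1])
H=np.zeros((420,800,3),np.uint8)
H[:,:400]=cv2.resize(b[255:340,180:261,::-1],(400,420),interpolation=2);H[:,400:]=cv2.resize(a[130:214,325:405,::-1],(400,420),interpolation=2);cv2.imwrite("pics/e2.png",H)
for n,im in(("scene",b),("top",a)):
    o=cv2.imread(f"pics/{n}0.png")[:,:,::-1]
    for k,w in(("blue",(385,180,430,215) if n=="scene" else (135,160,175,198)),("green",(365,205,402,248) if n=="scene" else (190,138,223,180)),("boxcar",(280,168,330,222) if n=="scene" else (255,150,292,222)),("jar",(93,285,125,322) if n=="scene" else (440,182,466,208))):
        x0,y0,x1,y1=w; s,_=cv2.phaseCorrelate(np.float32(cv2.cvtColor(o[y0:y1,x0:x1].copy(),7)),np.float32(cv2.cvtColor(im[y0:y1,x0:x1].copy(),7)))
        print(n,k,np.round(s,2),"meandiff",np.abs(o[y0:y1,x0:x1].astype(int)-im[y0:y1,x0:x1]).mean().round(1))
E
```

```text
clk 41.53 p [0.4972, -0.2167, 0.2219] tilt 28.84 az -5.1 TCPaz -23.6 yup 0.006 x [0.874, -0.066, 0.482] q [-0.83, -0.17, 2.07, 0.43, 0.89, 0.61]
scene blue [0.51 0.03] meandiff 1.1
scene green [-0.   0.5] meandiff 1.2
scene boxcar [ 0.04 -0.02] meandiff 4.1
scene jar [ 0.04 -0.  ] meandiff 0.9
top blue [-0.01 -0.08] meandiff 11.7
top green [-0.02  0.51] meandiff 11.7
top boxcar [ 0.02 -0.02] meandiff 10.7
top jar [0.51 0.51] meandiff 11.4
```

View pics/e_scene.png

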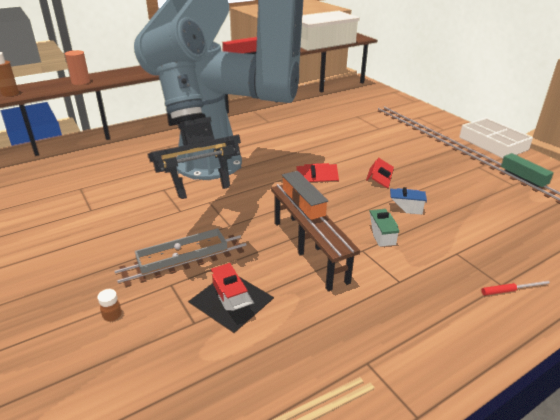

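View pics/e2.png

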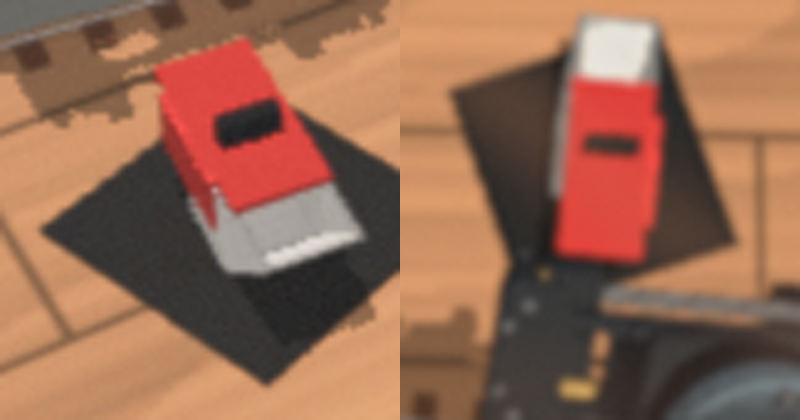

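The final pictures show the tin upright on the pad with the lid lying on it, both balls in the bed, the gripper clear, and the bystanders where they were. Handing in.

Request:
step_arm(
  jaw=[0.9,0.9,0.9],
  slide=[
    [0,0,0],
    [0,0,0],
    [0,0,0],
  ],
  yaw=[0,0,0],
)

```text
clock: 41.88
position: [0.4997, -0.2173, 0.2212]
tool_rot: [[0.873, -0.078, 0.481], [-0.066, -0.997, -0.043], [0.482, 0.006, -0.876]]
contact_force: [0.0, 0.5, -0.2]
opening: 0.0835
```

```bash
 python3 st.py; python3 -c "
from bench import *
print(sign_off())"
```

```text
clk 41.88 p [0.4997, -0.2173, 0.2212] tilt 28.85 az -5.1 TCPaz -23.5 yup 0.006 x [0.873, -0.066, 0.482] q [-0.82, -0.16, 2.07, 0.43, 0.89, 0.61]
the job is handed in; nothing more can be done
None
```

The job is done and was handed in at 41.9 s: both steel balls are in the wagon bed and the tin stands upright on the pad with its lid on.

- **What I did:** I carried the tin to the pad with the lid pinched shut and slid the lid back by its bar. I then re-pinched lid and tin together, tipped both balls over the wagon's far side, and set the tin back on the pad.
- **Lid slide:** the gripper travelled 37 mm, and a picture fit gave about 39 mm. Both are within 35–40 mm.
- **Tipping:** the moves offer no tilt. I leaned the empty tool about 29° at the arm's outer reach limit, gripped the tin that way, and a half-turn about the tool's own axis tipped it about 59°.
- **Extra steps:** after sliding the lid I turned the tin half round on the pad, so the spout now faces away from the base. That meant one more pinch and release than the task describes.
- **Last checks:** both balls showed in the bed and the arm was touching nothing.
- **What disagreed:** the ball detector found neither ball, so I judged them by eye. The boxcar shows no shift. The picture comparison gave shifts of about half a pixel for the tins and jar, not the same in both views, and the top view also differed in brightness; I saw no movement by eye.

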